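# Make up the wash kit and the feeding kit for cell culture

## Robot

A 7-joint arm with a two-finger parallel gripper is mounted at the origin on the work surface. World frame = base frame: x ahead of the robot, y to its left, z up, the work surface at z = 0. Lengths are in m, angles in degrees, forces in N, time in s.
With the tool pointing down it reaches from about 0.425 to 0.875 m from the base axis. Payload 4.7 kg.
Tool frame: the origin (TCP) lies at the very end of the fingers, on their centre line; the grasp point (between the pads) lies env.tcp_to_grasp behind it (env.tcp_to_grasp is the distance from the TCP to the grasp point, in m); z points along the fingers, x is the direction in which the jaws open and shut, and the axes are right-handed (so a half turn about z gives the same grasp; the last joint's range is limited). The gripper opens to 87 mm and grips with 3 to 60 N. Pads are 19 mm wide; open, the fingers measure 117 mm over their backs; the gripper's body (75 mm by 190 mm) begins 51 mm behind the grasp point.
Start: joints at [-69.437, 18.392, -4.016, 83.108, 1.295, 78.541, -3.26], TCP at [0.22, 0.612, 0.223] pointing down, gripper open.
Joint ranges: [-163.93, 163.93], [-17.29, 119.83], [-79.2, 71.16], [3.27, 140.29], [-89.18, 269.18], [5.43, 117.66], [-154.24, 154.24]. Speed limits (degrees/s): [147.25, 147.25, 180, 180, 180, 180, 180].

## Interface

Orientations are given as [roll, pitch, yaw] about the fixed x, y, z axes, in that order (R = Rz(yaw) Ry(pitch) Rx(roll)).
In Python, from cell import env gives the robot as it stands. The module is installed in compiled form; this text tells all that it offers.
- The arm moves only by the tool send_rows, never from a script. Its argument "steps" is a list of rows, each a list of 3 entries, a list of its own where there are three numbers: the shift along the tool's x, y, z in m, then the turn, a rotation vector about the tool's x, y, z in rad, then the finger opening in m, from 0 to 0.087. A call has exactly 5 rows; each row is the pose to reach, as a shift and turn from the pose commanded when the call began, along the tool's axes at that moment; what a row does not reach only later rows make up. A row lasts 1/12 s, in which the tool goes at most 41.7 mm and 7.16 degrees, less where a joint would pass 70% of its speed; a pose out of reach is approached as far as the arm can. A call with a gripper value outside its range is refused whole. The fingers move at their own pace and stop on an object; "grip_force" is the grip in N (left out, the last holds). Time passes only in rows, so rows that repeat a pose let the fingers close, or fill a call up. It gives the time, the measured TCP pose, the force and the opening at its end, in the units of the state.
- env.get_obs(): the state, without advancing time (a new reading comes with each control period).
- env.read_camera(name): name is "side" or "top" or "wrist"; returns a dict with "pixels" (480x640x3 uint8, red, green, blue), "fx", "fy", "cx", "cy" (pixels), "position" and "rotation" of the camera in the world. Camera axes: x right, y up, looking along -z (the intrinsics and any distortion apply to the point x, -y, -z); pixel columns grow to the right and rows downward; lengths in m; the calibration is good to about 2 mm. A picture is of the moment at which its call begins. There is no depth.
- env.sign_off(): hands the job in, once; it reports no verdict.
The state is a dict: "time_s": time; "qpos": joint angles; "joint_velocities": joint speeds; "effort": joint torques, N m; "tool_pos": TCP position; "tool_rot": TCP orientation; "force": force on the tool from outside, world axes, zero at the start; "wrist_torque": the same for the moment, N m; "grip_width": finger opening in m.
Only numpy, scipy, OpenCV 4.12 (cv2) and the standard library are available. Lean on these libraries where they do the work, as an engineer would, in place of code of your own. Each camera call takes 0.05 s, during which the arm holds its last target.

## Task

Make up two cell-culture kits from the stock on the bench: for the wash kit, in the green caddy, release the yellow buffer tablet into the funnel so that it falls into the jar, and stand the purple-capped tube in either of the two small compartments. For the feeding kit, in the blue caddy, stand the pink medium bottle in the large compartment, and the orange-capped tube and the brown vial in the two small ones, one in each. Set the tubes, the bottle and the vial down gently and upright, never dropping them, and leave the white-capped tube and the blue-capped clear bottle standing where they are.

Things in the scene. Friction and masses are not known exactly. Their poses are not given: they have to be found in the camera images.
- caddy_green: Green kit caddy, fixed: open tray 216 (its x) x 84 (y) x 35 mm high; walls, floor and the 30 mm high dividers 4 mm thick. Origin: centre of its underside, z up. Three compartments in a row along x, each 76 mm wide, centred on y = 0: one large, 84 mm long, centred at x = -62 mm; two small, 58 mm long, at x = +13 and +75 mm. Floor's upper side at z = 4 mm. The jar stands in the large one.
- caddy_blue: Blue kit caddy, fixed: open tray 216 (its x) x 84 (y) x 35 mm high; walls, floor and the 30 mm high dividers 4 mm thick. Origin: centre of its underside, z up. Three compartments in a row along x, each 76 mm wide, centred on y = 0: one large, 84 mm long, centred at x = -62 mm; two small, 58 mm long, at x = +13 and +75 mm. Floor's upper side at z = 4 mm. Empty at the start.
- jar: Clear jar with a white funnel in its neck, held fast in the large compartment of the green caddy. Jar 64 mm diameter, 85 mm high. Funnel mouth 82 mm across, centred over the origin, rim 133 mm above it; tapers to a stem of 29 mm inner diameter opening into the jar. Origin: centre of the jar's underside, 4 mm above the bench; z up.
- tablet: Round yellow buffer tablet, 20 mm diameter, 10 mm thick, about 12 g, lying flat and loose on a fixed white ceramic tile, 64 mm square and 8 mm high. Origin: centre of the tablet's underside; z up.
- tube_purple: Closed upright sample tube, clear with pale contents; screw cap purple. Body 30 mm diameter, cap 34 mm diameter and 17 mm high, 115 mm tall in all, about 60 g. Stands loose on the bench on its flat foot. Origin: centre of its foot; z up along the tube. Belongs in the green caddy.
- tube_orange: Closed upright sample tube, clear with pale contents; screw cap orange. Body 30 mm diameter, cap 34 mm diameter and 17 mm high, 115 mm tall in all, about 60 g. Stands loose on the bench on its flat foot. Origin: centre of its foot; z up along the tube. Belongs in the blue caddy.
- medium_bottle: Closed bottle of pink medium with a white cap and a paper label. Body 50 mm diameter up to 58 mm height, then a shoulder; cap 38 mm diameter, from 75 mm to the top at 95 mm; about 160 g. Stands loose on the bench. Origin: centre of its underside; z up. Belongs in the blue caddy.
- vial: Closed upright brown vial with a black cap and a paper label, 28 mm diameter (cap 29 mm, the top 18 mm), 70 mm tall, about 50 g. Stands loose on the bench. Origin: centre of its underside; z up. Belongs in the blue caddy.
- tube_white: Closed upright sample tube, clear with pale contents; screw cap white. Body 30 mm diameter, cap 34 mm diameter and 17 mm high, 115 mm tall in all, about 60 g. Stands loose on the bench on its flat foot. Origin: centre of its foot; z up along the tube. Not part of either kit: leave it standing where it is.
- clear_bottle: Closed bottle of clear, pale blue-grey liquid with a light blue cap and a paper label. Body 50 mm diameter up to 58 mm height, then a shoulder; cap 38 mm diameter, from 75 mm to the top at 95 mm; about 160 g. Stands loose on the bench. Origin: centre of its underside; z up. Not part of either kit: leave it standing where it is.

How it is judged (in metres and radians):
At the end, for the whole second after the job is handed in: Tablet in the jar. Purple tube in a small compartment of the green caddy; in the blue one the medium bottle in the large, orange tube and vial each in its own small compartment (within 19 mm along, 28 mm across; bottle 22 mm along), on the floor, upright within 0.12 rad, released and at rest (horizontal distance between tablet and jar below 0.032 m and z of tablet in the frame of jar below 0.035 m and ((x of tube_purple in the frame of caddy_green between -0.006 and 0.032 m and y of tube_purple in the frame of caddy_green between -0.028 and 0.028 m and z of tube_purple in the frame of caddy_green between 0 and 0.009 m and angle between tube_purple's own z axis and vertical below 0.12 rad) or (x of tube_purple in the frame of caddy_green between 0.056 and 0.094 m and y of tube_purple in the frame of caddy_green between -0.028 and 0.028 m and z of tube_purple in the frame of caddy_green between 0 and 0.009 m and angle between tube_purple's own z axis and vertical below 0.12 rad)) and x of medium_bottle in the frame of caddy_blue between -0.084 and -0.04 m and y of medium_bottle in the frame of caddy_blue between -0.028 and 0.028 m and z of medium_bottle in the frame of caddy_blue between 0 and 0.009 m and angle between medium_bottle's own z axis and vertical below 0.12 rad and ((x of tube_orange in the frame of caddy_blue between -0.006 and 0.032 m and y of tube_orange in the frame of caddy_blue between -0.028 and 0.028 m and z of tube_orange in the frame of caddy_blue between 0 and 0.009 m and angle between each of tube_orange, vial's own z axis and vertical below 0.12 rad and x of vial in the frame of caddy_blue between 0.056 and 0.094 m and y of vial in the frame of caddy_blue between -0.028 and 0.028 m and z of vial in the frame of caddy_blue between 0 and 0.009 m) or (x of tube_orange in the frame of caddy_blue between 0.056 and 0.094 m and y of tube_orange in the frame of caddy_blue between -0.028 and 0.028 m and z of tube_orange in the frame of caddy_blue between 0 and 0.009 m and angle between each of tube_orange, vial's own z axis and vertical below 0.12 rad and x of vial in the frame of caddy_blue between -0.006 and 0.032 m and y of vial in the frame of caddy_blue between -0.028 and 0.028 m and z of vial in the frame of caddy_blue between 0 and 0.009 m)) and linear speed of each of tablet, tube_purple, medium_bottle, tube_orange, vial below 0.02 m/s); the robot touches nothing.
It fails at once if the white-capped tube is shoved more than 25 mm or tipped (distance of tube_white from where it was at the start of the episode above 0.025 m or angle between tube_white's own z axis and vertical above 0.5 rad).
It fails at once if the blue-capped clear bottle is shoved more than 25 mm or tipped (distance of clear_bottle from where it was at the start of the episode above 0.025 m or angle between clear_bottle's own z axis and vertical above 0.5 rad).
It fails at once if a tube, the medium bottle or the vial is dropped or thrown into a caddy: it moves faster than 0.6 m/s with its underside below the caddy's rim ((horizontal distance between tube_purple and caddy_green below 0.11 m and z of tube_purple in the frame of caddy_green below 0.035 m and linear speed of tube_purple above 0.6 m/s) or (horizontal distance between tube_purple and caddy_blue below 0.11 m and z of tube_purple in the frame of caddy_blue below 0.035 m and linear speed of tube_purple above 0.6 m/s) or (horizontal distance between medium_bottle and caddy_green below 0.11 m and z of medium_bottle in the frame of caddy_green below 0.035 m and linear speed of medium_bottle above 0.6 m/s) or (horizontal distance between medium_bottle and caddy_blue below 0.11 m and z of medium_bottle in the frame of caddy_blue below 0.035 m and linear speed of medium_bottle above 0.6 m/s) or (horizontal distance between tube_orange and caddy_green below 0.11 m and z of tube_orange in the frame of caddy_green below 0.035 m and linear speed of tube_orange above 0.6 m/s) or (horizontal distance between tube_orange and caddy_blue below 0.11 m and z of tube_orange in the frame of caddy_blue below 0.035 m and linear speed of tube_orange above 0.6 m/s) or (horizontal distance between vial and caddy_green below 0.11 m and z of vial in the frame of caddy_green below 0.035 m and linear speed of vial above 0.6 m/s) or (horizontal distance between vial and caddy_blue below 0.11 m and z of vial in the frame of caddy_blue below 0.035 m and linear speed of vial above 0.6 m/s)).
It also fails if it takes over 120 s, if anything falls off the work surface, if the arm or the gripper's body presses on something with over 40 N, if the wrist force passes 120 N, or if a joint passes its speed limit or range.

## Working session

There is one attempt and no reset: what is moved stays moved. The work goes in short steps, Python scripts to look and compute and a tool call to move; the robot and the scene stay as the last step left them, time stands still between calls to the robot, and variables do not carry over. Pictures are saved under pics/ and viewed, and the job is handed in when it is done.

Besides the shell and the picture viewer there is one more tool, called after ">>>" as name(argument=value, ...), one argument or row to a line, values as JSON. send_rows: Moves the arm, as the interface text tells. Its arguments: {"type":"object","properties":{"steps":{"type":"array"},"grip_force":{"type":"number"}},"required":["steps"]}

```bash
mkdir -p pics; ls; python3 - <<'E'
from cell import env
import cv2
print(env.tcp_to_grasp)
o=env.get_obs()
for k,v in o.items(): print(k,v)
for n in ("side","top","wrist"):
    c=env.read_camera(n)
    print(n,{k:v for k,v in c.items() if k!="pixels"})
    cv2.imwrite(f"pics/{n}0.png",c["pixels"][:,:,::-1])
E
```

```text
pics
0.0187
time_s 0.0
qpos [-69.43494127  18.44118621  -4.01537189  83.17497317   1.29583908
  78.54066236  -3.26062699]
joint_velocities [-0.00693519 -0.00984674  0.05487502  0.02245767  0.08839992 -0.05369154
  0.06026731]
effort [ 2.11532688e-04 -4.91288924e+01 -4.03726939e-01 -3.12526703e+01
 -6.40363223e-02  4.37287556e-02  1.45186282e-04]
tool_pos [0.21958969 0.61119479 0.22143677]
tool_rot [1.79993398e+02 1.11531942e-01 7.02440752e+01]
force [ 0.58597315 -1.04471181 -0.25550919]
wrist_torque [-0.01033094  0.03183644 -0.05154199]
grip_width 0.0872000952154335
side {'fx': 593.4827885047629, 'fy': 593.4827885047629, 'cx': 314.01134441807426, 'cy': 246.8514353637987, 'position': array([0.3391031 , 0.72940438, 0.7016632 ]), 'rotation': array([  49.00942505,   -0.77375176, -161.56495794])}
top {'fx': 450.64136263172617, 'fy': 450.64136263172617, 'cx': 320.261184033788, 'cy': 236.96228659160494, 'position': array([ 0.47627957, -0.01966839,  0.84107448]), 'rotation': array([  7.40660174,   1.42210312, -89.56685063])}
wrist {'fx': 392.52244005216625, 'fy': 392.52244005216625, 'cx': 322.08436300019224, 'cy': 243.1838661799336, 'position': array([0.14674423, 0.63803471, 0.38327089]), 'rotation': array([-16.31579983,   0.12245148,  70.31215749])}
```

View pics/top0.png

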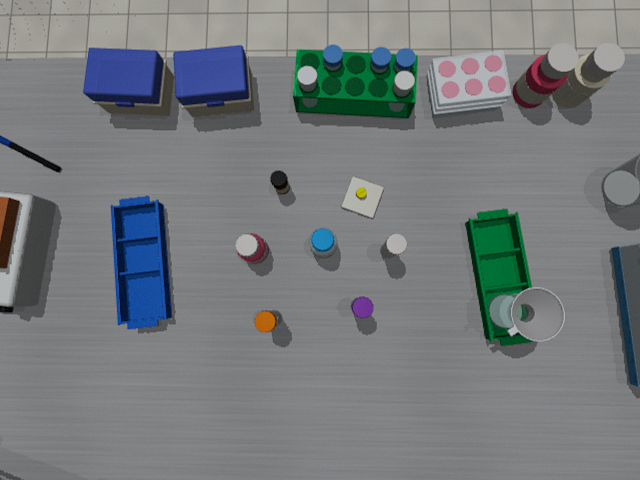

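View pics/side0.png

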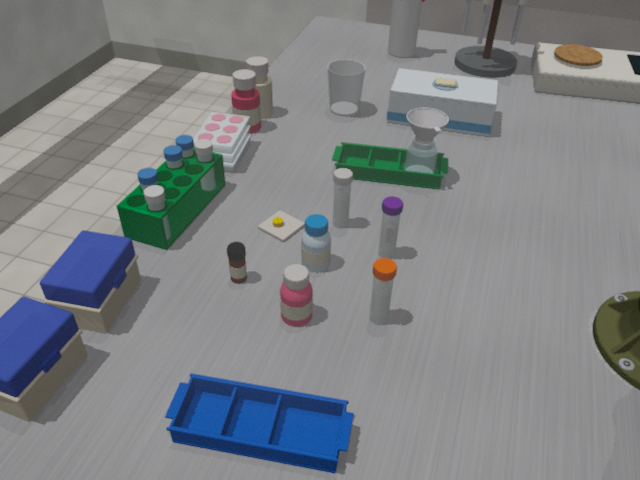

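View pics/wrist0.png

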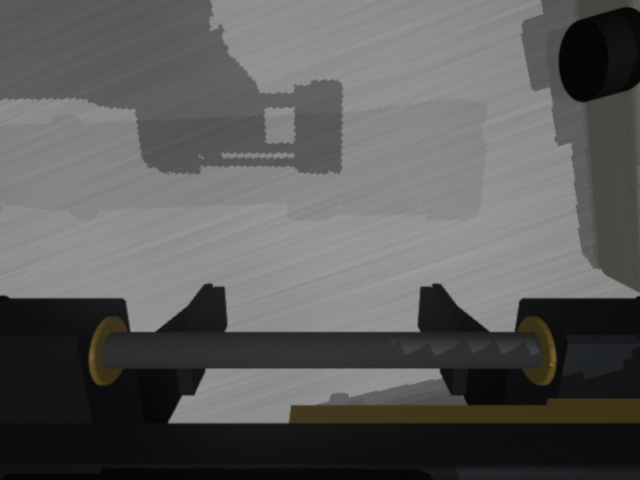

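```bash
cat > h.py <<'E'
import numpy as np, cv2
from scipy.spatial.transform import Rotation as R
from cell import env
def cam(n): return env.read_camera(n)
def ray(c,u,v):
    d=np.array([(u-c["cx"])/c["fx"],-(v-c["cy"])/c["fy"],-1.0])
    M=R.from_euler("xyz",c["rotation"],degrees=True).as_matrix()
    return np.array(c["position"]),M@d
def onz(c,u,v,z):
    p,d=ray(c,u,v); return p+d*(z-p[2])/d[2]
def tri(c1,a,c2,b):
    p,d=ray(c1,*a); q,e=ray(c2,*b); d/=np.linalg.norm(d); e/=np.linalg.norm(e)
    A=np.array([d,-e]).T; s=np.linalg.lstsq(A,q-p,rcond=None)[0]
    x=p+s[0]*d; y=q+s[1]*e
    return (x+y)/2,np.linalg.norm(x-y)
def proj(c,P):
    M=R.from_euler("xyz",c["rotation"],degrees=True).as_matrix()
    x=M.T@(np.array(P)-c["position"])
    return c["cx"]+c["fx"]*x[0]/-x[2], c["cy"]-c["fy"]*x[1]/-x[2]
def blob(c,lo,hi,roi):
    hsv=cv2.cvtColor(c["pixels"],cv2.COLOR_RGB2HSV)
    m=cv2.inRange(hsv,np.array(lo),np.array(hi))
    k=np.zeros_like(m); x0,y0,x1,y1=roi; k[y0:y1,x0:x1]=m[y0:y1,x0:x1]
    cs,_=cv2.findContours(k,cv2.RETR_EXTERNAL,cv2.CHAIN_APPROX_NONE)
    b=max(cs,key=cv2.contourArea); M=cv2.moments(b)
    return (M["m10"]/M["m00"],M["m01"]/M["m00"]),cv2.boundingRect(b),cv2.contourArea(b),b
E
python3 - <<'E'
from h import *
t,s=cam("top"),cam("side")
items={"purple":((125,80,40),(160,255,255),(330,280,390,330),(370,190,420,225)),
"orange":((5,150,80),(18,255,255),(240,300,290,340),(360,250,410,290)),
"tablet":((22,120,80),(35,255,255),(340,170,390,220),(260,205,300,240)),
"clearcap":((90,120,60),(115,255,255),(300,220,345,262),(295,205,340,245)),
"vial":((0,0,0),(180,255,45),(262,160,300,193),(215,235,255,266)),
"whitecap":((0,0,120),(180,60,255),(383,230,410,258),(328,165,358,186)),
"medcap":((0,0,120),(180,60,255),(230,230,262,262),(278,262,315,292)),
}
for n,(lo,hi,a,b) in items.items():
    A=blob(t,lo,hi,a);B=blob(s,lo,hi,b)
    P,e=tri(t,A[0],s,B[0])
    print(n,np.round(A[0],1),A[1],np.round(B[0],1),B[1],"P",P.round(4),"gap",round(e,4))
for n,c,(x0,y0,x1,y1) in(("tb",t,(90,180,190,340)),("tg",t,(440,190,600,350)),("sb",s,(150,360,370,480)),("sg",s,(320,100,470,200))):
    im=c["pixels"][y0:y1,x0:x1,::-1]; f=4 if n[0]=="t" else 3.5
    im=cv2.resize(im,None,fx=f,fy=f,interpolation=cv2.INTER_CUBIC)
    if im.shape[0]>600 or im.shape[1]>800: print(n,im.shape); im=im[:600,:800]
    cv2.imwrite(f"pics/{n}.png",im)
E
```

```text
purple [362.2 307. ] (352, 297, 22, 21) [392.  205.4] (382, 197, 21, 18) P [ 0.4587 -0.0692  0.1042] gap 0.0009
orange [265.  321.1] (255, 311, 22, 22) [384.3 268.6] (373, 258, 23, 22) P [0.4349 0.0875 0.105 ] gap 0.0008
tablet [360.7 192.6] (356, 188, 11, 10) [277.4 221.7] (273, 217, 10, 10) P [ 0.6687 -0.0736  0.0102] gap 0.0004
clearcap [322.3 239.3] (311, 228, 23, 24) [316.  224.7] (305, 214, 23, 22) P [ 0.5709 -0.0035  0.0826] gap 0.0004Traceback (most recent call last):
  File "<stdin>", line 12, in <module>
  File "h.py", line 25, in blob
    b=max(cs,key=cv2.contourArea); M=cv2.moments(b)
ValueError: max() iterable argument is empty
```

```bash
python3 - <<'E'
from h import *
t,s=cam("top"),cam("side")
for c,(u,v) in ((t,(279,179)),(s,(237,251)),(t,(396,244)),(s,(343,175)),(t,(246,244))): print(c["pixels"][v,u])
cv2.imwrite("pics/objs.png",cv2.resize(t["pixels"][150:350,220:420,::-1],None,fx=3,fy=3,interpolation=cv2.INTER_CUBIC))
items={
"vial":((0,0,0),(180,255,60),(262,160,300,193),(215,235,255,266)),
"whitecap":((0,0,130),(180,60,255),(383,230,410,258),(328,165,358,186)),
"medcap":((0,0,130),(180,60,255),(230,230,262,262),(278,262,315,292)),
}
for n,(lo,hi,a,b) in items.items():
    try:
        A=blob(t,lo,hi,a);B=blob(s,lo,hi,b)
        P,e=tri(t,A[0],s,B[0])
        print(n,np.round(A[0],1),A[1],np.round(B[0],1),B[1],"P",P.round(4),"gap",round(e,4))
    except Exception as x: print(n,x)
for n,c,(x0,y0,x1,y1) in(("tb",t,(95,190,185,335)),("tg",t,(450,200,580,350)),("sb",s,(150,360,370,480)),("sg",s,(320,100,470,200))):
    im=c["pixels"][y0:y1,x0:x1,::-1]; f=4 if n[0]=="t" else 3.5
    im=cv2.resize(im,None,fx=f,fy=f,interpolation=cv2.INTER_CUBIC)
    cv2.imwrite(f"pics/{n}.png",im)
E
```

```text
[32 32 34]
[55 55 56]
[178 175 175]
[177 174 171]
[177 176 175]
vial [278.9 180.3] (271, 171, 17, 20) [235.9 251.5] (228, 243, 17, 18) P [0.6814 0.0757 0.0565] gap 0.0026
whitecap [397.2 241.6] (383, 230, 27, 28) [337.7 173.6] (328, 165, 25, 21) P [ 0.5678 -0.1259  0.1067] gap 0.0067
medcap [243.9 242.5] (230, 230, 32, 26) [293.7 272.5] (278, 262, 37, 30) P [0.5632 0.1276 0.0931] gap 0.0007
```

View pics/objs.png

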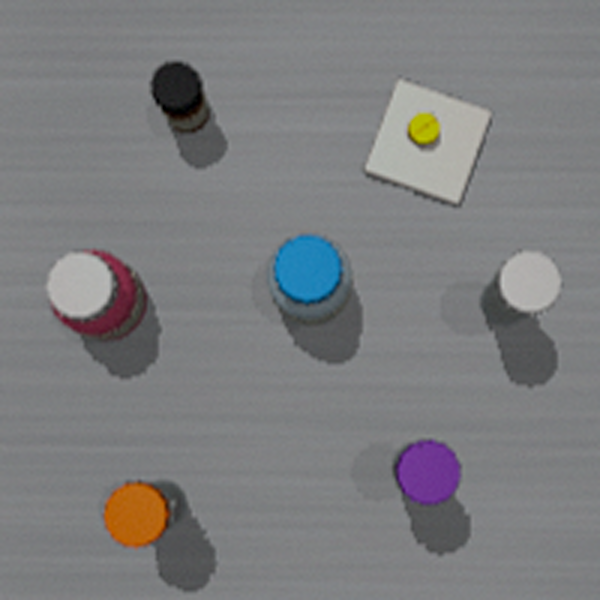

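View pics/tb.png

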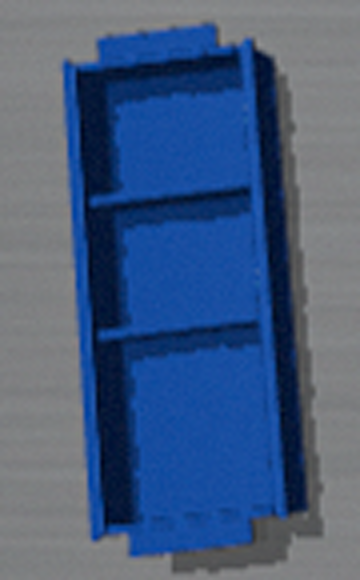

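View pics/tg.png

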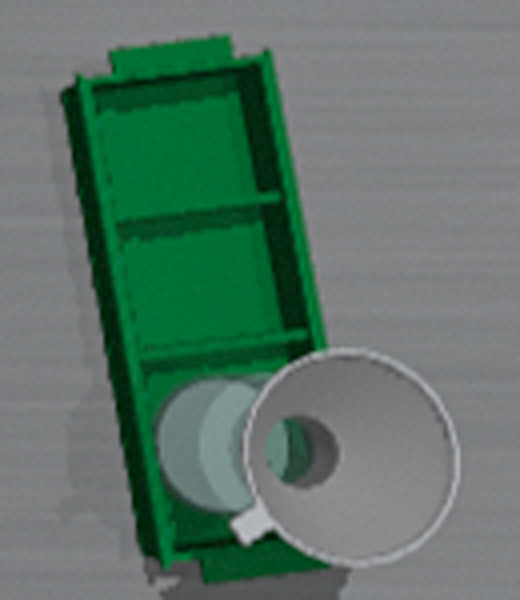

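View pics/sg.png

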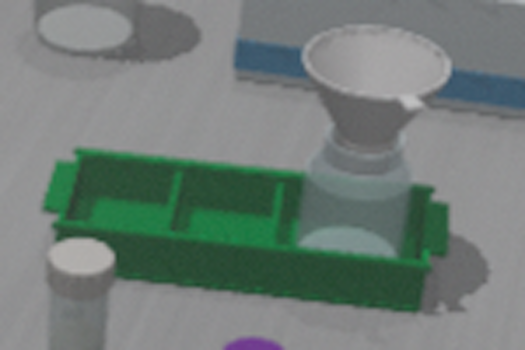

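View pics/sb.png

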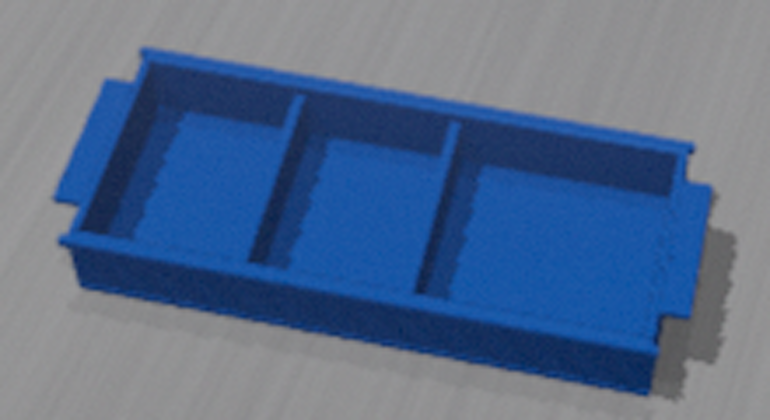

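```bash
python3 - <<'E'
from h import *
t,s=cam("top"),cam("side")
def px(p,f,o): return ((p[0]+.5)/f-.5+o[0],(p[1]+.5)/f-.5+o[1])
B={"FL":((66,62),(62,238)),"FR":((248,44),(147,50)),"NL":((98,537),(656,350)),"NR":((280,515),(692,147))}
G={"FL":((84,78),(58,228)),"FR":((268,54),(78,152)),"NL":((165,566),(428,262)),"NR":(None,(432,188))}
for nm,D,ot,os in (("blue",B,(95,190),(150,360)),("green",G,(450,200),(320,100))):
    pts={}
    for k,(a,b) in D.items():
        b=px(b,3.5,os); q=onz(s,*b,.035)
        if a:
            a=px(a,4,ot); p=onz(t,*a,.035); T,e=tri(t,a,s,b)
            print(nm,k,p.round(4),q.round(4),T.round(4),round(e,4)); pts[k]=p
        else: print(nm,k,q.round(4)); 
    if nm=="green": pts["NR"]=pts["NL"]+pts["FR"]-pts["FL"]
    c=sum(pts.values())/4
    v=(pts["FL"]+pts["FR"]-pts["NL"]-pts["NR"])/2; w=(pts["FL"]+pts["NL"]-pts["FR"]-pts["NR"])/2
    yaw=np.arctan2(v[1],v[0]); print(nm,"c",c.round(4),"len",np.linalg.norm(v),"w",np.linalg.norm(w),"yaw",np.degrees(yaw), "wyaw",np.degrees(np.arctan2(w[1],w[0]))-90)
    ex=v/np.linalg.norm(v)
    for x in(-.062,.013,.075): print(x,(c+ex*x)[:2].round(4))
f=px((352,456),4,(450,200)); g=px((376,66),3.5,(320,100))
print("funnel",onz(t,*f,.137).round(4),onz(s,*g,.137).round(4),tri(t,f,s,g))
# caps in side by hand crop
cv2.imwrite("pics/objs2.png",cv2.resize(s["pixels"][155:335,220:420,::-1],None,fx=3,fy=3,interpolation=cv2.INTER_CUBIC))
def o(x,y): return px((x,y),3,(220,150))
for n,p,z in(("vial",(177,86),.07),("med",(81,285),.095),("clear",(308,268),.095),("white",(530,282),.115),("purple",(429,471),.115),("orange",(137,514),.115),("tab",(424,128),.018)): print(n,onz(t,*o(*p),z).round(4))
E
```

```text
blue FL [0.6384 0.3871 0.035 ] [0.6379 0.3904 0.035 ] [0.6392 0.3887 0.0318] 0.0003
blue FR [0.6471 0.3029 0.035 ] [0.6475 0.3059 0.035 ] [0.6481 0.3041 0.0323] 0.001
blue NL [0.4234 0.358  0.035 ] [0.4223 0.3628 0.035 ] [0.423  0.3602 0.0303] 0.0002
blue NR [0.4338 0.2768 0.035 ] [0.4333 0.2793 0.035 ] [0.4336 0.2777 0.0326] 0.0
blue c [0.5357 0.3312 0.035 ] len 0.21591343662209994 w 0.0832240172486176 yaw 7.3329212277122675 wyaw 6.55438687280602
-0.062 [0.4742 0.3233]
0.013 [0.5486 0.3329]
0.075 [0.6101 0.3408]
green FL [ 0.6145 -0.2691  0.035 ] [ 0.6111 -0.2583  0.035 ] [ 0.6155 -0.2721  0.0256] 0.0011
green FR [ 0.6257 -0.3515  0.035 ] [ 0.624  -0.3434  0.035 ] [ 0.6269 -0.3543  0.0282] 0.0
green NL [ 0.3999 -0.2965  0.035 ] [ 0.4013 -0.2956  0.035 ] [ 0.4006 -0.2964  0.0347] 0.0014
green NR [ 0.4118 -0.3756  0.035 ]
green c [ 0.5128 -0.324   0.035 ] len 0.21628698413167466 w 0.08314523733804034 yaw 7.259531312443197 wyaw 7.744122523740586
-0.062 [ 0.4513 -0.3318]
0.013 [ 0.5257 -0.3224]
0.075 [ 0.5872 -0.3145]
funnel [ 0.4513 -0.3337  0.137 ] [ 0.4503 -0.3226  0.137 ] (array([ 0.45145705, -0.33709286,  0.12927539]), np.float64(0.0008180469018685707))
vial [0.6801 0.0742 0.07  ]
med [0.5596 0.1227 0.095 ]
clear [ 0.5697 -0.0039  0.095 ]
white [ 0.5602 -0.1239  0.115 ]
purple [ 0.4591 -0.0692  0.115 ]
orange [0.4353 0.0855 0.115 ]
tab [ 0.6673 -0.0737  0.018 ]
```

View pics/objs2.png

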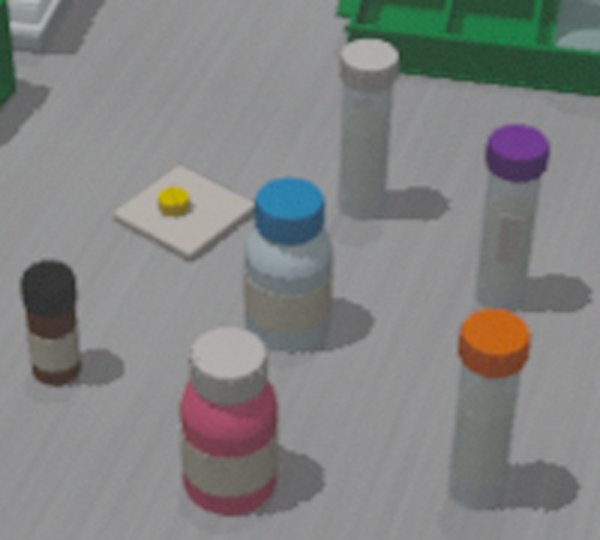

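>>> send_rows(
  steps=[
    [[-0.007,0.039,0],[0,0,-0.07],0.087],
    [[-0.015,0.078,0],[0,0,-0.14],0.087],
    [[-0.022,0.116,0],[0,0,-0.21],0.087],
    [[-0.029,0.155,0],[0,0,-0.28],0.087],
    [[-0.037,0.194,0],[0,0,-0.345],0.087],
  ],
)

```text
time_s: 0.87
tool_pos: [0.3912, 0.5104, 0.2228]
tool_rot: [180.0, -0.0, 90.2]
force: [1.0, 0.0, -0.1]
grip_width: 0.0868
```

>>> send_rows(
  steps=[
    [[-0.034,0.02,0],[0,0,0],0.087],
    [[-0.068,0.04,0],[0,0,0],0.087],
    [[-0.102,0.06,0],[0,0,0],0.087],
    [[-0.136,0.08,0],[0,0,0],0.087],
    [[-0.17,0.1,0],[0,0,0],0.087],
  ],
)

```text
time_s: 1.28
tool_pos: [0.4906, 0.3396, 0.2228]
tool_rot: [180.0, -0.0, 90.0]
force: [0.4, -0.1, 0.6]
grip_width: 0.0867
```

>>> send_rows(
  steps=[
    [[-0.034,0.02,0],[0,0,0],0.087],
    [[-0.068,0.04,0],[0,0,0],0.087],
    [[-0.102,0.06,0],[0,0,0],0.087],
    [[-0.136,0.08,0],[0,0,0],0.087],
    [[-0.17,0.1,0],[0,0,0],0.087],
  ],
)

```text
time_s: 1.7
tool_pos: [0.5906, 0.1697, 0.223]
tool_rot: [180.0, -0.0, 90.0]
force: [0.8, 1.3, -0.3]
grip_width: 0.0868
```

>>> send_rows(
  steps=[
    [[-0.03,0.03,0],[0,0,0],0.087],
    [[-0.06,0.06,0],[0,0,0],0.087],
    [[-0.095,0.089,0],[0,0,0],0.087],
    [[-0.095,0.089,0],[0,0,0],0.087],
    [[-0.095,0.089,0],[0,0,0],0.087],
  ],
)

```text
time_s: 2.12
tool_pos: [0.6802, 0.0713, 0.2219]
tool_rot: [-180.0, 0.2, 89.6]
force: [-0.3, -0.1, 0.4]
grip_width: 0.0872
```

```bash
python3 - <<'E'
from h import *
o=env.get_obs(); print(o["qpos"].round(1) if hasattr(o["qpos"],"round") else o["qpos"],o["tool_pos"],o["tool_rot"])
c=cam("wrist"); cv2.imwrite("pics/w1.png",c["pixels"][:,:,::-1]); print(c["position"],c["rotation"])
for n,P in (("vial",(.68,.075,.07)),("tcp",tuple(o["tool_pos"]))): print(n,proj(c,P))
E
```

```text
[-20.   22.8  16.   78.3  -6.1  79.8  85.5] [0.68024418 0.07133463 0.22188988] [-1.79995115e+02  1.57167341e-01  8.96192586e+01]
[0.60282463 0.07275957 0.38360436] [-16.29890452   0.18441754  89.68297729]
vial (np.float64(326.5574500442373), np.float64(226.2139370268947))
tcp (np.float64(321.0283657012156), np.float64(307.3571191502083))
```

View pics/w1.png

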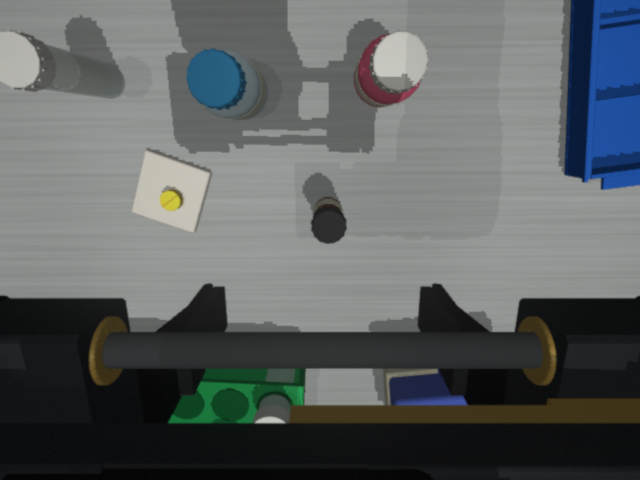

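>>> send_rows(
  steps=[
    [[0.005,-0.001,0.03],[0,0,0],0.087],
    [[0.005,-0.001,0.06],[0,0,0],0.087],
    [[0.005,-0.001,0.09],[0,0,0],0.087],
    [[0.005,-0.001,0.11],[0,0,0],0.07],
    [[0.005,-0.001,0.13],[0,0,0],0.07],
  ],
)

```text
time_s: 2.58
tool_pos: [0.6762, 0.0845, 0.091]
tool_rot: [-179.9, -0.1, 90.2]
force: [-0.1, 0.3, 0.1]
grip_width: 0.0801
```

>>> send_rows(
  steps=[
    [[0,0,0.02],[0,0,0],0.07],
    [[0,0,0.035],[0,0,0],0.07],
    [[0,0,0.05],[0,0,0],0.07],
    [[0,0,0.054],[0,0,0],0.07],
    [[0,0,0.054],[0,0,0],0.07],
  ],
)

```text
time_s: 3.0
tool_pos: [0.6761, 0.0837, 0.0373]
tool_rot: [-179.8, -0.0, 90.2]
force: [-0.1, 0.3, 0.8]
grip_width: 0.0701
```

```bash
python3 - <<'E'
from h import *
c=cam("wrist"); cv2.imwrite("pics/w2.png",c["pixels"][:,:,::-1])
t=cam("wrist")
E
```

```text
(no output)
```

View pics/w2.png

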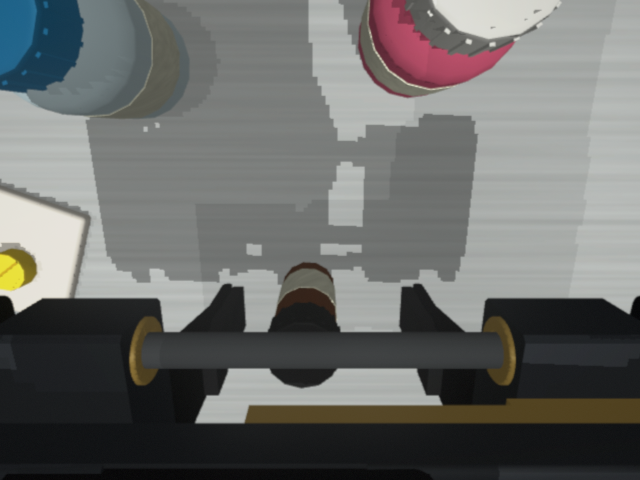

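>>> send_rows(
  steps=[
    [[-0.006,0.003,0],[0,0,0],0.07],
    [[-0.006,0.003,0],[0,0,0],0.05],
    [[-0.006,0.003,0],[0,0,0],0.02],
    [[-0.006,0.003,0],[0,0,0],0.02],
    [[-0.006,0.003,0],[0,0,0],0.02],
  ],
  grip_force=15,
)

```text
time_s: 3.52
tool_pos: [0.6811, 0.0754, 0.0389]
tool_rot: [180.0, -0.0, 90.0]
force: [-0.2, -0.3, -0.8]
grip_width: 0.0508
```

>>> send_rows(
  steps=[
    [[0,0,0],[0,0,0],0.02],
    [[0,0,0],[0,0,0],0.02],
    [[0,0,0],[0,0,0],0.02],
    [[0,0,0],[0,0,0],0.02],
    [[0,0,-0.004],[0,0,0],0.02],
  ],
)

```text
time_s: 3.93
tool_pos: [0.6801, 0.0755, 0.0417]
tool_rot: [-179.9, 0.0, 90.0]
force: [-0.8, 0.1, -1.1]
grip_width: 0.0281
```

>>> send_rows(
  steps=[
    [[0,0,-0.015],[0,0,0],0.02],
    [[0,0,-0.035],[0,0,0],0.02],
    [[0.01,0,-0.06],[0,0,0],0.02],
    [[0.03,0,-0.08],[0,0,0],0.02],
    [[0.06,-0.01,-0.08],[0,0,0],0.02],
  ],
)

```text
time_s: 4.35
tool_pos: [0.6757, 0.1316, 0.1285]
tool_rot: [179.4, 0.0, 89.6]
force: [1.1, -0.1, -0.6]
grip_width: 0.0285
```

>>> send_rows(
  steps=[
    [[0.035,-0.01,0],[0,0,0],0.02],
    [[0.07,-0.02,0],[0,0,0],0.02],
    [[0.105,-0.03,0],[0,0,0],0.02],
    [[0.135,-0.04,0],[0,0,0],0.02],
    [[0.16,-0.05,0],[0,0,0],0.02],
  ],
)

```text
time_s: 4.77
tool_pos: [0.6195, 0.2989, 0.1227]
tool_rot: [-180.0, -0.1, 90.2]
force: [0.0, 0.6, 0.4]
grip_width: 0.0283
```

>>> send_rows(
  steps=[
    [[0.02,-0.005,0],[0,0,0],0.02],
    [[0.035,-0.009,0],[0,0,0],0.02],
    [[0.043,-0.01,0],[0,0,0],0.02],
    [[0.045,-0.01,0],[0,0,0],0.02],
    [[0.045,-0.01,0],[0,0,0],0.02],
  ],
)

```text
time_s: 5.18
tool_pos: [0.6114, 0.3397, 0.1225]
tool_rot: [180.0, 0.0, 90.0]
force: [-0.5, -0.5, -0.8]
grip_width: 0.0278
```

```bash
python3 - <<'E'
from h import *
o=env.get_obs(); print(o["tool_pos"],o["grip_width"],o["qpos"].round(1))
c=cam("wrist"); cv2.imwrite("pics/w3.png",c["pixels"][:,:,::-1])
c=cam("side"); cv2.imwrite("pics/s3.png",c["pixels"][:,:,::-1])
E
```

```text
[0.61139653 0.33968384 0.12252288] 0.02781098705852172 [-38.7  27.6  10.2  82.6  -5.   70.2  62.1]
```

View pics/w3.png

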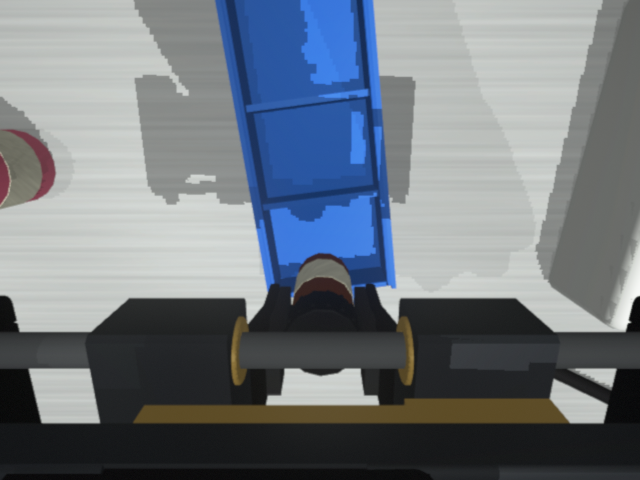

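View pics/s3.png

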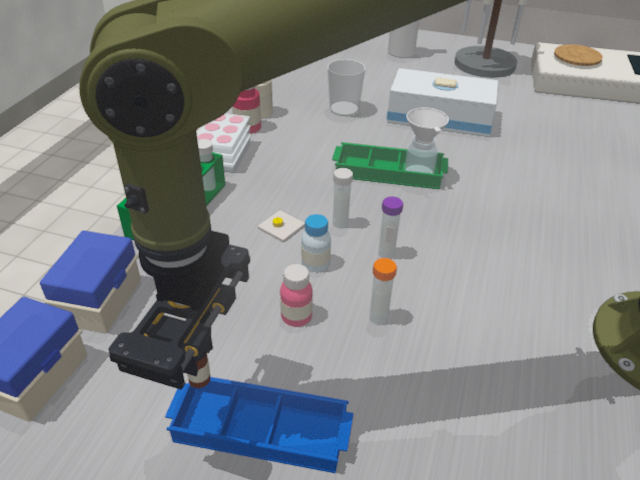

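>>> send_rows(
  steps=[
    [[0.001,-0.001,0.015],[0,0,0],0.02],
    [[0.001,-0.001,0.03],[0,0,0],0.02],
    [[0.001,-0.001,0.045],[0,0,0],0.02],
    [[0.001,-0.001,0.058],[0,0,0],0.02],
    [[0.001,-0.001,0.066],[0,0,0],0.02],
  ],
)

```text
time_s: 5.7
tool_pos: [0.6099, 0.3392, 0.0548]
tool_rot: [-179.9, 0.1, 89.9]
force: [-0.4, -0.4, -1.8]
grip_width: 0.028
```

>>> send_rows(
  steps=[
    [[0,0,0.004],[0,0,0],0.02],
    [[0,0,0.008],[0,0,0],0.02],
    [[0,0,0.011],[0,0,0],0.02],
    [[0,0,0.013],[0,0,0],0.02],
    [[0,0,0.013],[0,0,0],0.02],
  ],
)

```text
time_s: 6.12
tool_pos: [0.61, 0.3415, 0.0437]
tool_rot: [180.0, -0.0, 90.0]
force: [-0.1, 0.1, -0.2]
grip_width: 0.0281
```

>>> send_rows(
  steps=[
    [[0,0,0.0005],[0,0,0],0.02],
    [[0,0,0.001],[0,0,0],0.02],
    [[0,0,0.0015],[0,0,0],0.02],
    [[0,0,0.0015],[0,0,0],0.02],
    [[0,0,0.0015],[0,0,0],0.02],
  ],
)

```text
time_s: 6.53
tool_pos: [0.6101, 0.3416, 0.0425]
tool_rot: [180.0, -0.0, 90.0]
force: [0.1, 0.1, 0.8]
grip_width: 0.0284
```

>>> send_rows(
  steps=[
    [[0,0,0.0005],[0,0,0],0.02],
    [[0,0,0.001],[0,0,0],0.02],
    [[0,0,0.001],[0,0,0],0.02],
    [[0,0,0.001],[0,0,0],0.02],
    [[0,0,0.001],[0,0,0],0.02],
  ],
)

```text
time_s: 6.95
tool_pos: [0.6105, 0.3418, 0.0424]
tool_rot: [179.9, -0.1, 90.0]
force: [-0.8, 0.1, 4.5]
grip_width: 0.0281
```

Contact. Release.

>>> send_rows(
  steps=[
    [[0,0,0],[0,0,0],0.033],
    [[0,0,0],[0,0,0],0.036],
    [[0,0,0],[0,0,0],0.045],
    [[0,0,0],[0,0,0],0.055],
    [[0,0,0],[0,0,0],0.06],
  ],
)

```text
time_s: 7.37
tool_pos: [0.6096, 0.3412, 0.0406]
tool_rot: [-180.0, 0.0, 90.0]
force: [0.0, 0.1, 0.2]
grip_width: 0.0482
```

>>> send_rows(
  steps=[
    [[0,0,-0.01],[0,0,0],0.06],
    [[0,0,-0.04],[0,0,0],0.06],
    [[0,0,-0.08],[0,0,0],0.06],
    [[0,0,-0.12],[0,0,0],0.087],
    [[0,0,-0.15],[0,0,0],0.087],
  ],
)

```text
time_s: 7.78
tool_pos: [0.6107, 0.3417, 0.1957]
tool_rot: [179.8, -0.1, 90.0]
force: [1.5, 0.2, 0.0]
grip_width: 0.0666
```

>>> send_rows(
  steps=[
    [[-0.032,-0.022,0],[0,0,0],0.087],
    [[-0.064,-0.044,0],[0,0,0],0.087],
    [[-0.096,-0.066,0],[0,0,0],0.087],
    [[-0.128,-0.088,0],[0,0,0],0.087],
    [[-0.16,-0.11,0],[0,0,0],0.087],
  ],
)

```text
time_s: 8.2
tool_pos: [0.4988, 0.1799, 0.1918]
tool_rot: [180.0, -0.0, 90.0]
force: [0.2, -0.5, 1.0]
grip_width: 0.0862
```

>>> send_rows(
  steps=[
    [[-0.03,-0.02,0],[0,0,0],0.087],
    [[-0.06,-0.04,0],[0,0,0],0.087],
    [[-0.085,-0.056,0],[0,0,0],0.087],
    [[-0.095,-0.065,0],[0,0,0],0.087],
    [[-0.095,-0.065,0],[0,0,0],0.087],
  ],
)

```text
time_s: 8.62
tool_pos: [0.4336, 0.0835, 0.192]
tool_rot: [180.0, -0.1, 89.8]
force: [-0.5, 1.5, 0.6]
grip_width: 0.0866
```

```bash
python3 - <<'E'
from h import *
o=env.get_obs(); print(o["tool_pos"],o["grip_width"],o["qpos"].round(1))
c=cam("wrist"); cv2.imwrite("pics/w4.png",c["pixels"][:,:,::-1])
print(proj(c,(.435,.086,.115)),proj(c,(.6105,.3415,.074)))
E
```

```text
[0.43359327 0.08351387 0.19201429] 0.0866074334189872 [-31.4  -6.9  15.9 114.    1.9  72.6  73.6]
(np.float64(325.16601402277496), np.float64(256.62722234775725)) (np.float64(619.9793305636334), np.float64(433.4299464931555))
```

View pics/w4.png

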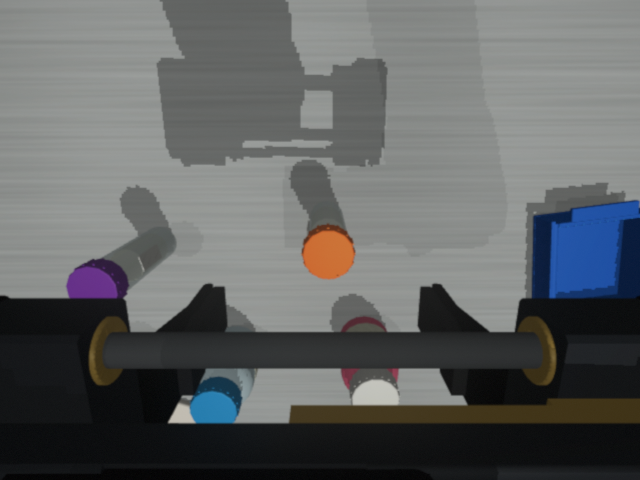

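>>> send_rows(
  steps=[
    [[0.004,0,0.03],[0,0,0],0.087],
    [[0.004,0,0.06],[0,0,0],0.087],
    [[0.004,0,0.085],[0,0,0],0.08],
    [[0.004,0,0.105],[0,0,0],0.075],
    [[0.004,0,0.12],[0,0,0],0.07],
  ],
)

```text
time_s: 9.08
tool_pos: [0.4347, 0.0914, 0.0694]
tool_rot: [-179.9, 0.0, 90.1]
force: [-0.7, 0.1, 0.7]
grip_width: 0.0754
```

>>> send_rows(
  steps=[
    [[0,0,0.01],[0,0,0],0.07],
    [[0,0,0.016],[0,0,0],0.07],
    [[0,0,0.016],[0,0,0],0.06],
    [[0,0,0.016],[0,0,0],0.05],
    [[0,0,0.016],[0,0,0],0.045],
  ],
)

```text
time_s: 9.5
tool_pos: [0.4359, 0.0908, 0.0561]
tool_rot: [179.9, -0.0, 90.0]
force: [-0.5, 0.7, 0.3]
grip_width: 0.0572
```

```bash
python3 - <<'E'
from h import *
o=env.get_obs(); print(o["tool_pos"],o["grip_width"],o["qpos"].round(1))
c=cam("wrist"); cv2.imwrite("pics/w5.png",c["pixels"][:,:,::-1])
c=cam("side"); cv2.imwrite("pics/s5.png",c["pixels"][:,:,::-1])
E
```

```text
[0.4359333  0.09084309 0.05606842] 0.05722872732954229 [-31.3   2.3  16.5 122.5  -0.8  55.2  75.6]
```

View pics/w5.png

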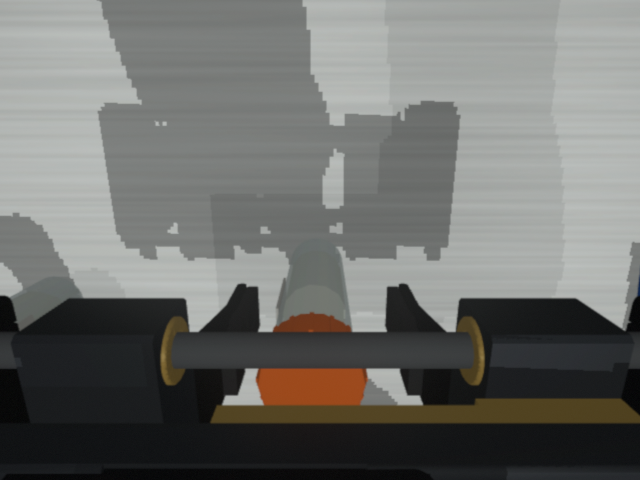

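View pics/s5.png

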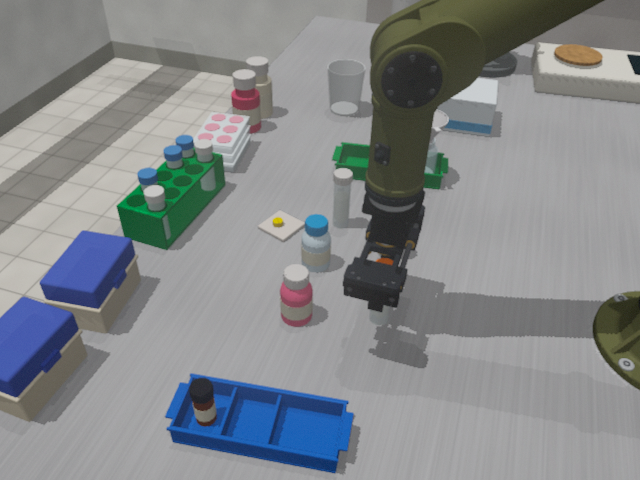

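>>> send_rows(
  steps=[
    [[-0.002,-0.001,0],[0,0,0],0.04],
    [[-0.002,-0.001,0],[0,0,0],0.02],
    [[-0.002,-0.001,0],[0,0,0],0.02],
    [[-0.002,-0.001,0],[0,0,0],0.02],
    [[-0.002,-0.001,0],[0,0,0],0.02],
  ],
)

```text
time_s: 10.02
tool_pos: [0.4341, 0.0883, 0.0553]
tool_rot: [180.0, -0.0, 90.0]
force: [-1.2, -0.7, 2.4]
grip_width: 0.0329
```

>>> send_rows(
  steps=[
    [[0,0,0],[0,0,0],0.02],
    [[0,0,0],[0,0,0],0.02],
    [[0,0,-0.005],[0,0,0],0.02],
    [[0,0,-0.02],[0,0,0],0.02],
    [[0,0,-0.04],[0,0,0],0.02],
  ],
)

```text
time_s: 10.43
tool_pos: [0.4322, 0.088, 0.0942]
tool_rot: [-179.8, 0.1, 90.0]
force: [1.1, 0.3, -0.3]
grip_width: 0.033
```

>>> send_rows(
  steps=[
    [[0,0,-0.02],[0,0,0],0.02],
    [[0.01,0,-0.035],[0,0,0],0.02],
    [[0.025,0.005,-0.045],[0,0,0],0.02],
    [[0.05,0.015,-0.045],[0,0,0],0.02],
    [[0.08,0.03,-0.045],[0,0,0],0.02],
  ],
)

```text
time_s: 10.85
tool_pos: [0.4641, 0.1682, 0.1413]
tool_rot: [179.9, -0.1, 89.9]
force: [0.9, -0.3, -0.9]
grip_width: 0.0333
```

```bash
python3 - <<'E'
from h import *
o=env.get_obs(); print(o["tool_pos"],o["grip_width"],o["qpos"].round(1))
c=cam("side"); cv2.imwrite("pics/s6.png",c["pixels"][:,:,::-1])
E
```

```text
[0.46406592 0.16824664 0.14127559] 0.0332674568171665 [-35.3   2.5  12.7 111.4  -0.6  66.1  67.5]
```

View pics/s6.png

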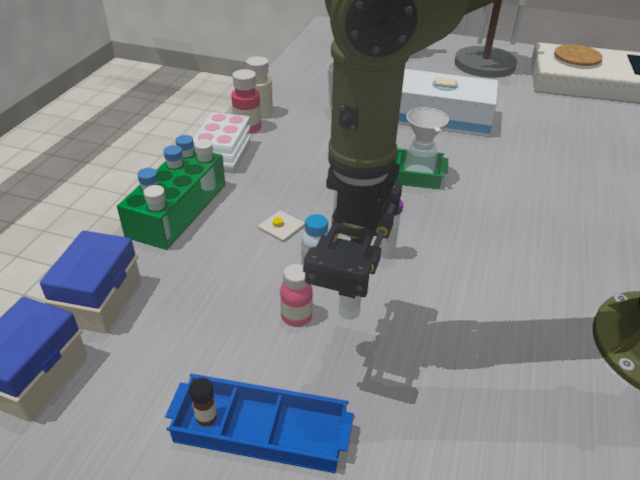

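>>> send_rows(
  steps=[
    [[0.03,0.015,0],[0,0,0],0.02],
    [[0.06,0.03,0],[0,0,0],0.02],
    [[0.09,0.046,0],[0,0,0],0.02],
    [[0.12,0.062,0],[0,0,0],0.02],
    [[0.145,0.075,0],[0,0,0],0.02],
  ],
)

```text
time_s: 11.32
tool_pos: [0.539, 0.3158, 0.1396]
tool_rot: [-180.0, -0.0, 90.1]
force: [0.1, -0.5, -0.2]
grip_width: 0.0333
```

>>> send_rows(
  steps=[
    [[0.012,0.006,0],[0,0,0],0.02],
    [[0.018,0.01,0],[0,0,0],0.02],
    [[0.018,0.01,0],[0,0,0],0.02],
    [[0.018,0.01,0],[0,0,0],0.02],
    [[0.018,0.01,0],[0,0,0],0.02],
  ],
)

```text
time_s: 11.73
tool_pos: [0.5487, 0.3296, 0.1401]
tool_rot: [-180.0, 0.1, 89.9]
force: [0.2, -1.2, -0.2]
grip_width: 0.0329
```

```bash
python3 - <<'E'
from h import *
o=env.get_obs(); print(o["tool_pos"],o["grip_width"],o["qpos"].round(1))
c=cam("side"); cv2.imwrite("pics/s7.png",c["pixels"][200:480,60:400,::-1].repeat(2,0).repeat(2,1))
c=cam("wrist"); cv2.imwrite("pics/w7.png",c["pixels"][:,:,::-1])
E
```

```text
[0.54871852 0.3296222  0.1400574 ] 0.03292078313332686 [-40.7  20.    9.1  90.9  -3.3  69.4  59. ]
```

View pics/s7.png

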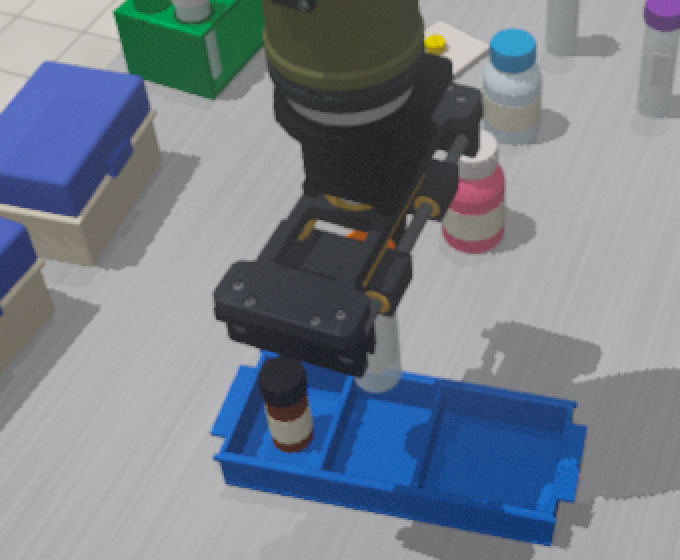

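View pics/w7.png

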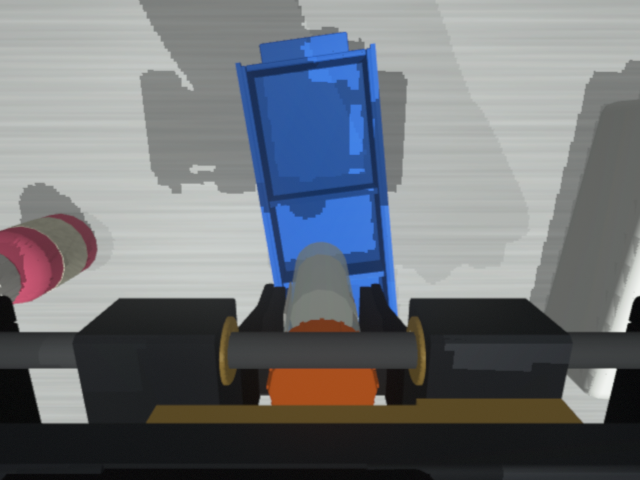

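>>> send_rows(
  steps=[
    [[0.001,0,0.015],[0,0,0],0.02],
    [[0.001,0,0.03],[0,0,0],0.02],
    [[0.001,0,0.045],[0,0,0],0.02],
    [[0.001,0,0.058],[0,0,0],0.02],
    [[0.001,0,0.066],[0,0,0],0.02],
  ],
)

```text
time_s: 12.25
tool_pos: [0.5481, 0.3313, 0.0726]
tool_rot: [-179.9, 0.1, 90.0]
force: [0.0, -0.4, -1.0]
grip_width: 0.0329
```

>>> send_rows(
  steps=[
    [[0,0,0.004],[0,0,0],0.02],
    [[0,0,0.008],[0,0,0],0.02],
    [[0,0,0.011],[0,0,0],0.02],
    [[0,0,0.012],[0,0,0],0.02],
    [[0,0,0.012],[0,0,0],0.02],
  ],
)

```text
time_s: 12.67
tool_pos: [0.549, 0.3325, 0.0623]
tool_rot: [180.0, -0.0, 90.0]
force: [0.5, 1.1, -1.1]
grip_width: 0.0328
```

>>> send_rows(
  steps=[
    [[0,0,0.001],[0,0,0],0.02],
    [[0,0,0.002],[0,0,0],0.02],
    [[0,0,0.002],[0,0,0],0.02],
    [[0,0,0.002],[0,0,0],0.02],
    [[0,0,0.002],[0,0,0],0.02],
  ],
)

```text
time_s: 13.08
tool_pos: [0.5489, 0.3325, 0.0602]
tool_rot: [180.0, -0.0, 90.0]
force: [-0.1, 0.6, -0.9]
grip_width: 0.033
```

>>> send_rows(
  steps=[
    [[0,0,0.0005],[0,0,0],0.02],
    [[0,0,0.001],[0,0,0],0.02],
    [[0,0,0.0015],[0,0,0],0.02],
    [[0,0,0.0015],[0,0,0],0.02],
    [[0,0,0.0015],[0,0,0],0.02],
  ],
)

```text
time_s: 13.5
tool_pos: [0.5494, 0.3325, 0.0594]
tool_rot: [179.9, -0.0, 90.0]
force: [-0.6, -0.7, 4.4]
grip_width: 0.0334
```

>>> send_rows(
  steps=[
    [[0,0,0],[0,0,0],0.037],
    [[0,0,0],[0,0,0],0.042],
    [[0,0,0],[0,0,0],0.05],
    [[0,0,0],[0,0,0],0.06],
    [[0,0,0],[0,0,0],0.07],
  ],
)

```text
time_s: 13.92
tool_pos: [0.5485, 0.3323, 0.0581]
tool_rot: [-180.0, 0.0, 90.0]
force: [-0.6, -0.0, -0.0]
grip_width: 0.0545
```

>>> send_rows(
  steps=[
    [[0,0,-0.005],[0,0,0],0.07],
    [[0,0,-0.03],[0,0,0],0.075],
    [[0,0,-0.06],[0,0,0],0.087],
    [[0,0,-0.1],[0,0,0],0.087],
    [[0,0,-0.13],[0,0,0],0.087],
  ],
)

```text
time_s: 14.33
tool_pos: [0.5492, 0.3326, 0.1917]
tool_rot: [179.9, -0.1, 90.0]
force: [0.9, 0.2, 1.4]
grip_width: 0.0842
```

Now the medium bottle at (0.560, 0.1235).

>>> send_rows(
  steps=[
    [[-0.038,0.002,0],[0,0,0],0.087],
    [[-0.076,0.004,0],[0,0,0],0.087],
    [[-0.114,0.006,0],[0,0,0],0.087],
    [[-0.152,0.008,0],[0,0,0],0.087],
    [[-0.185,0.011,0],[0,0,0],0.087],
  ],
)

```text
time_s: 14.75
tool_pos: [0.5598, 0.1445, 0.1892]
tool_rot: [180.0, 0.0, 89.9]
force: [0.3, 0.6, 0.2]
grip_width: 0.0869
```

>>> send_rows(
  steps=[
    [[-0.02,0,0],[0,0,0],0.087],
    [[-0.023,0,0],[0,0,0],0.087],
    [[-0.023,0,0],[0,0,0],0.087],
    [[-0.023,0,0],[0,0,0],0.087],
    [[-0.023,0,0],[0,0,0],0.087],
  ],
)

```text
time_s: 15.17
tool_pos: [0.5597, 0.1267, 0.1886]
tool_rot: [-180.0, -0.1, 90.2]
force: [0.5, 0.9, 0.4]
grip_width: 0.087
```

```bash
python3 - <<'E'
from h import *
o=env.get_obs(); print(o["tool_pos"],o["grip_width"],o["qpos"].round(1))
c=cam("wrist"); cv2.imwrite("pics/w8.png",c["pixels"][:,:,::-1])
print(proj(c,(.56,.1235,.095)))
c=cam("side"); cv2.imwrite("pics/s8.png",c["pixels"][200:480,60:400,::-1].repeat(2,0).repeat(2,1))
E
```

```text
[0.55966262 0.12670057 0.18860436] 0.08695584648644443 [-29.1  10.2  15.4  97.5  -2.9  72.6  77.2]
(np.float64(316.56320078210854), np.float64(247.6219164204446))
```

View pics/w8.png

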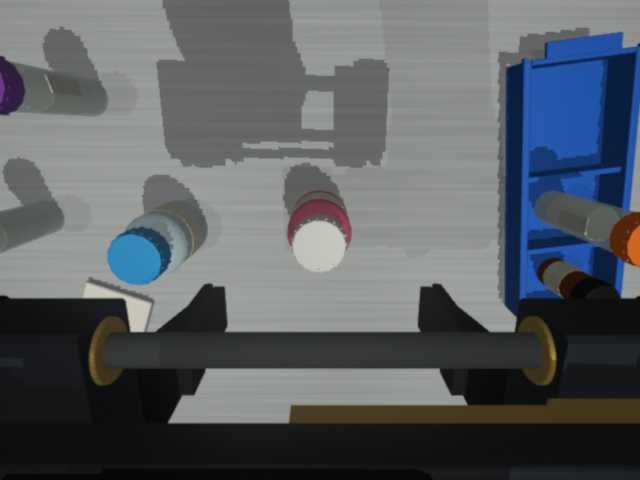

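View pics/s8.png

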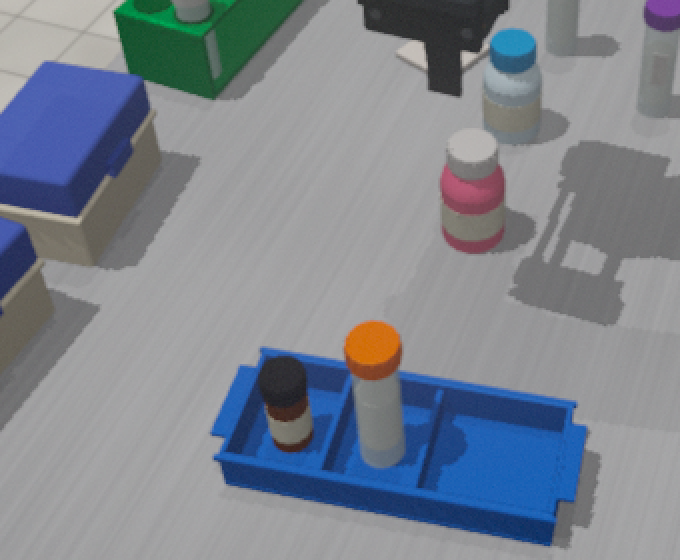

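>>> send_rows(
  steps=[
    [[0,0.001,0.03],[0,0,0],0.087],
    [[0,0.001,0.06],[0,0,0],0.087],
    [[0,0.001,0.085],[0,0,0],0.08],
    [[0,0.001,0.105],[0,0,0],0.075],
    [[0,0.001,0.12],[0,0,0],0.06],
  ],
)

```text
time_s: 15.68
tool_pos: [0.5595, 0.1255, 0.0661]
tool_rot: [-179.8, 0.0, 90.1]
force: [0.3, -0.0, -0.0]
grip_width: 0.0749
```

>>> send_rows(
  steps=[
    [[0,0,0.003],[0,0,0],0.055],
    [[0,0,0.003],[0,0,0],0.05],
    [[0,0,0.003],[0,0,0],0.048],
    [[0,0,0.003],[0,0,0],0.048],
    [[0,0,0.003],[0,0,0],0.048],
  ],
)

```text
time_s: 16.1
tool_pos: [0.5619, 0.1248, 0.067]
tool_rot: [179.9, -0.1, 90.0]
force: [-0.1, 0.2, -0.7]
grip_width: 0.05
```

```bash
python3 - <<'E'
from h import *
o=env.get_obs(); print(o["tool_pos"],o["grip_width"],o["qpos"].round(1))
c=cam("wrist"); cv2.imwrite("pics/w9.png",c["pixels"][:,:,::-1])
c=cam("side"); cv2.imwrite("pics/s9.png",c["pixels"][100:380,160:500,::-1].repeat(2,0).repeat(2,1))
E
```

```text
[0.56190001 0.12482862 0.06700545] 0.05003145209345922 [-28.1  16.7  15.  104.7  -5.   59.1  78.9]
```

View pics/w9.png

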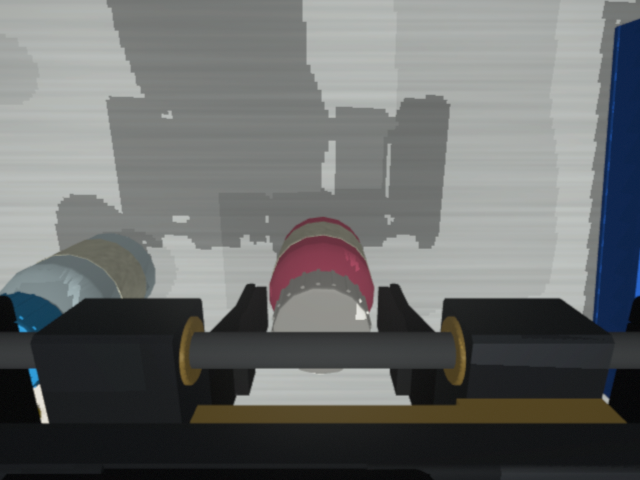

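View pics/s9.png

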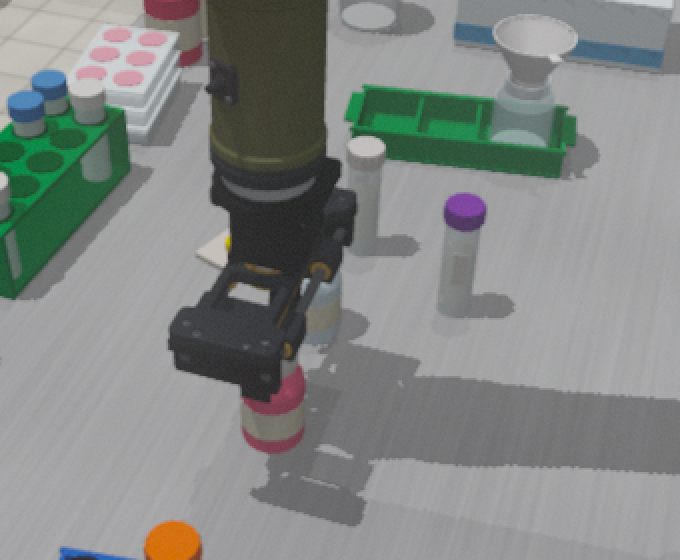

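>>> send_rows(
  steps=[
    [[0,-0.001,0],[0,0,0],0.035],
    [[0,-0.001,0],[0,0,0],0.025],
    [[0,-0.001,0],[0,0,0],0.025],
    [[0,-0.001,0],[0,0,0],0.025],
    [[0,-0.001,0],[0,0,0],0.025],
  ],
  grip_force=30,
)

```text
time_s: 16.62
tool_pos: [0.5603, 0.1244, 0.067]
tool_rot: [180.0, -0.0, 90.0]
force: [-1.5, -0.7, 7.5]
grip_width: 0.038
```

>>> send_rows(
  steps=[
    [[0,0,0],[0,0,0],0.025],
    [[0,0,-0.003],[0,0,0],0.025],
    [[0,0,-0.01],[0,0,0],0.025],
    [[0,0,-0.025],[0,0,0],0.025],
    [[0,0,-0.05],[0,0,0],0.025],
  ],
)

```text
time_s: 17.03
tool_pos: [0.5574, 0.1238, 0.1134]
tool_rot: [-179.7, 0.1, 90.0]
force: [0.8, -0.3, -1.9]
grip_width: 0.0378
```

>>> send_rows(
  steps=[
    [[0,-0.005,-0.02],[0,0,0],0.025],
    [[0.015,-0.015,-0.035],[0,0,0],0.025],
    [[0.04,-0.035,-0.035],[0,0,0],0.025],
    [[0.07,-0.055,-0.035],[0,0,0],0.025],
    [[0.1,-0.07,-0.035],[0,0,0],0.025],
  ],
)

```text
time_s: 17.45
tool_pos: [0.4884, 0.2248, 0.151]
tool_rot: [-180.0, -0.0, 89.9]
force: [0.7, 1.6, -2.0]
grip_width: 0.0375
```

>>> send_rows(
  steps=[
    [[0.03,-0.005,0],[0,0,0],0.025],
    [[0.06,-0.01,0],[0,0,0],0.025],
    [[0.085,-0.015,0],[0,0,0],0.025],
    [[0.098,-0.015,0],[0,0,0],0.025],
    [[0.098,-0.015,0],[0,0,0],0.025],
  ],
)

```text
time_s: 17.87
tool_pos: [0.4734, 0.3261, 0.1503]
tool_rot: [-180.0, -0.1, 90.3]
force: [0.1, 0.3, -1.1]
grip_width: 0.0373
```

>>> send_rows(
  steps=[
    [[0,0,0.01],[0,0,0],0.025],
    [[0,0,0.02],[0,0,0],0.025],
    [[0,0,0.03],[0,0,0],0.025],
    [[0,0,0.03],[0,0,0],0.025],
    [[0,0,0.03],[0,0,0],0.025],
  ],
)

```text
time_s: 18.28
tool_pos: [0.4745, 0.3206, 0.1192]
tool_rot: [-179.9, 0.1, 89.9]
force: [-0.2, -0.3, -1.1]
grip_width: 0.0375
```

```bash
python3 - <<'E'
from h import *
o=env.get_obs(); print(o["tool_pos"],o["grip_width"],o["qpos"].round(1),o["force"])
c=cam("wrist"); cv2.imwrite("pics/w10.png",c["pixels"][:,:,::-1])
c=cam("side"); cv2.imwrite("pics/s10.png",c["pixels"][200:480,60:400,::-1].repeat(2,0).repeat(2,1))
E
```

```text
[0.47454069 0.32057145 0.11916806] 0.03748789422531087 [-42.6  13.3   6.7 101.9  -1.7  65.1  54.6] [-0.20217741 -0.25909674 -1.07431334]
```

View pics/w10.png

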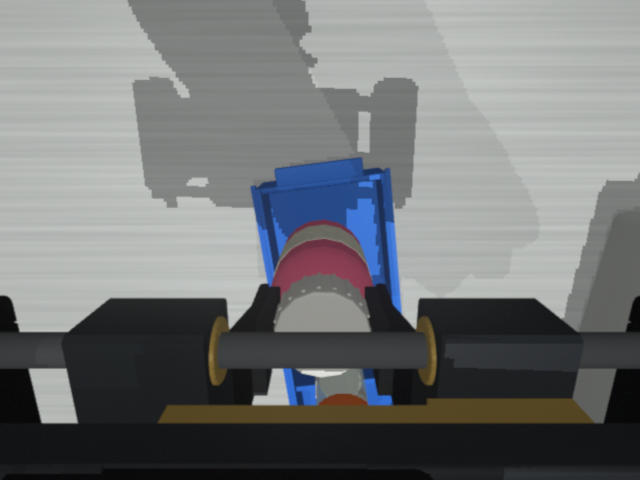

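View pics/s10.png

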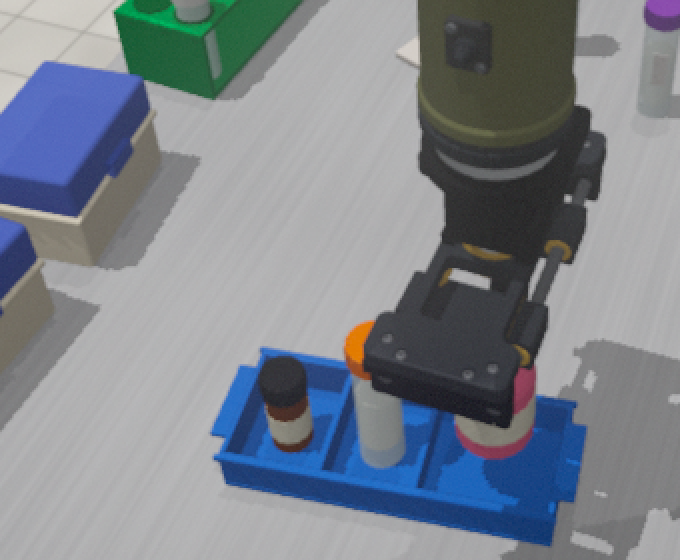

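>>> send_rows(
  steps=[
    [[0.001,0,0.01],[0,0,0],0.025],
    [[0.001,0,0.022],[0,0,0],0.025],
    [[0.001,0,0.034],[0,0,0],0.025],
    [[0.001,0,0.042],[0,0,0],0.025],
    [[0.001,0,0.045],[0,0,0],0.025],
  ],
)

```text
time_s: 18.8
tool_pos: [0.4735, 0.3224, 0.0729]
tool_rot: [-179.8, 0.1, 90.0]
force: [0.4, -0.1, -2.1]
grip_width: 0.0374
```

>>> send_rows(
  steps=[
    [[0,0,0.0005],[0,0,0],0.025],
    [[0,0,0.001],[0,0,0],0.025],
    [[0,0,0.0015],[0,0,0],0.025],
    [[0,0,0.002],[0,0,0],0.025],
    [[0,0,0.002],[0,0,0],0.025],
  ],
)

```text
time_s: 19.22
tool_pos: [0.4751, 0.3236, 0.074]
tool_rot: [180.0, -0.0, 90.0]
force: [0.4, 0.0, -1.6]
grip_width: 0.0375
```

>>> send_rows(
  steps=[
    [[0,0,0.0005],[0,0,0],0.025],
    [[0,0,0.001],[0,0,0],0.025],
    [[0,0,0.001],[0,0,0],0.025],
    [[0,0,0.001],[0,0,0],0.025],
    [[0,0,0.001],[0,0,0],0.025],
  ],
)

```text
time_s: 19.63
tool_pos: [0.4748, 0.3234, 0.0726]
tool_rot: [180.0, -0.0, 90.0]
force: [-0.1, 0.4, -1.0]
grip_width: 0.0375
```

>>> send_rows(
  steps=[
    [[0,0,0.0005],[0,0,0],0.025],
    [[0,0,0.001],[0,0,0],0.025],
    [[0,0,0.0015],[0,0,0],0.025],
    [[0,0,0.0015],[0,0,0],0.025],
    [[0,0,0.0015],[0,0,0],0.025],
  ],
)

```text
time_s: 20.05
tool_pos: [0.475, 0.3235, 0.0717]
tool_rot: [180.0, -0.0, 90.0]
force: [-2.5, -0.7, 3.2]
grip_width: 0.0373
```

>>> send_rows(
  steps=[
    [[0,0,0.0005],[0,0,0],0.025],
    [[0,0,0.0005],[0,0,0],0.025],
    [[0,0,0.0005],[0,0,0],0.025],
    [[0,0,0.0005],[0,0,0],0.025],
    [[0,0,0.0005],[0,0,0],0.025],
  ],
)

```text
time_s: 20.47
tool_pos: [0.4751, 0.3235, 0.0717]
tool_rot: [180.0, -0.0, 90.0]
force: [-1.8, -1.3, 6.1]
grip_width: 0.0373
```

>>> send_rows(
  steps=[
    [[0,0,0],[0,0,0],0.042],
    [[0,0,0],[0,0,0],0.046],
    [[0,0,0],[0,0,0],0.055],
    [[0,0,0],[0,0,0],0.06],
    [[0,0,0],[0,0,0],0.07],
  ],
)

```text
time_s: 20.88
tool_pos: [0.4748, 0.3234, 0.0703]
tool_rot: [-180.0, 0.0, 90.0]
force: [0.3, -0.3, -0.9]
grip_width: 0.0582
```

>>> send_rows(
  steps=[
    [[0,0,-0.005],[0,0,0],0.07],
    [[0,0,-0.03],[0,0,0],0.075],
    [[0,0,-0.06],[0,0,0],0.087],
    [[0,0,-0.09],[0,0,0],0.087],
    [[0,0,-0.12],[0,0,0],0.087],
  ],
)

```text
time_s: 21.3
tool_pos: [0.4747, 0.3232, 0.192]
tool_rot: [-180.0, 0.0, 90.0]
force: [1.0, 0.3, 0.7]
grip_width: 0.0843
```

>>> send_rows(
  steps=[
    [[-0.036,0,0],[0,0,0],0.087],
    [[-0.072,0,0],[0,0,0],0.087],
    [[-0.108,0,0],[0,0,0],0.087],
    [[-0.144,0,0],[0,0,0],0.087],
    [[-0.18,0,0],[0,0,0],0.087],
  ],
)

```text
time_s: 21.72
tool_pos: [0.4747, 0.1417, 0.191]
tool_rot: [180.0, -0.0, 90.0]
force: [-0.2, -0.7, -0.4]
grip_width: 0.087
```

>>> send_rows(
  steps=[
    [[-0.036,-0.003,0],[0,0,0],0.087],
    [[-0.072,-0.006,0],[0,0,0],0.087],
    [[-0.108,-0.009,0],[0,0,0],0.087],
    [[-0.144,-0.012,0],[0,0,0],0.087],
    [[-0.18,-0.015,0],[0,0,0],0.087],
  ],
)

```text
time_s: 22.13
tool_pos: [0.4596, -0.0383, 0.191]
tool_rot: [179.9, -0.0, 90.0]
force: [0.4, 0.0, -0.2]
grip_width: 0.0875
```

>>> send_rows(
  steps=[
    [[-0.02,0,0],[0,0,0],0.087],
    [[-0.032,0,0],[0,0,0],0.087],
    [[-0.032,0,0],[0,0,0],0.087],
    [[-0.032,0,0],[0,0,0],0.087],
    [[-0.032,0,0],[0,0,0],0.087],
  ],
)

```text
time_s: 22.55
tool_pos: [0.4601, -0.0673, 0.1906]
tool_rot: [180.0, -0.0, 90.1]
force: [0.3, 0.3, -0.1]
grip_width: 0.087
```

```bash
python3 - <<'E'
from h import *
o=env.get_obs(); print(o["tool_pos"],o["tool_rot"],o["qpos"].round(1))
c=cam("wrist"); cv2.imwrite("pics/w11.png",c["pixels"][:,:,::-1])
print(proj(c,(.459,-.069,.115)))
c=cam("side"); cv2.imwrite("pics/s11.png",c["pixels"][200:480,60:400,::-1].repeat(2,0).repeat(2,1))
E
```

```text
[ 0.46007638 -0.06726618  0.19063997] [ 1.79991128e+02 -3.55838081e-02  9.00993374e+01] [-22.2  -4.4  26.2 111.7   2.   72.3  93.5]
(np.float64(318.5909641445949), np.float64(253.726746316168))
```

View pics/w11.png

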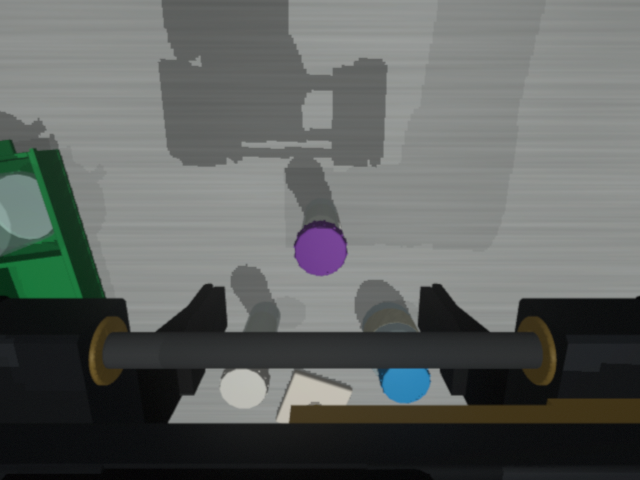

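View pics/s11.png

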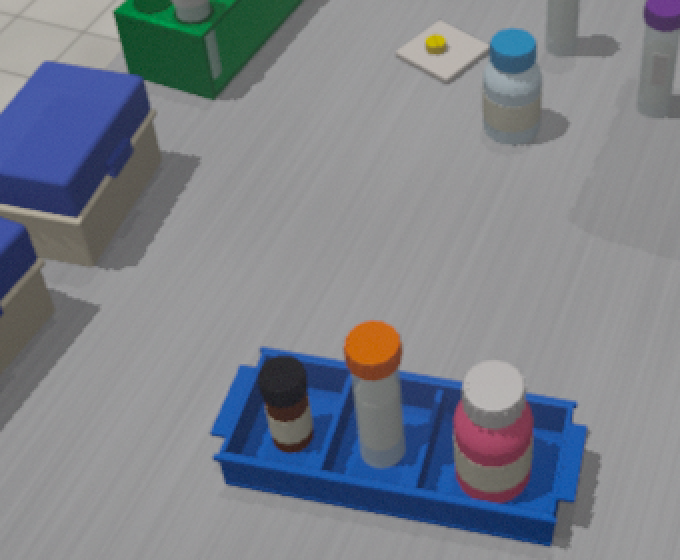

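>>> send_rows(
  steps=[
    [[0,-0.002,0.03],[0,0,0],0.087],
    [[0,-0.002,0.06],[0,0,0],0.087],
    [[0,-0.002,0.085],[0,0,0],0.08],
    [[0,-0.002,0.105],[0,0,0],0.075],
    [[0,-0.002,0.12],[0,0,0],0.07],
  ],
)

```text
time_s: 23.07
tool_pos: [0.4568, -0.0673, 0.0685]
tool_rot: [-179.9, -0.0, 90.1]
force: [-1.4, -0.2, 0.6]
grip_width: 0.0752
```

>>> send_rows(
  steps=[
    [[0,0,0.01],[0,0,0],0.07],
    [[0,0,0.017],[0,0,0],0.07],
    [[0,0,0.017],[0,0,0],0.06],
    [[0,0,0.017],[0,0,0],0.05],
    [[0,0,0.017],[0,0,0],0.045],
  ],
)

```text
time_s: 23.48
tool_pos: [0.4589, -0.0685, 0.0545]
tool_rot: [179.9, -0.0, 90.0]
force: [-0.6, 0.7, -0.3]
grip_width: 0.0574
```

```bash
python3 - <<'E'
from h import *
o=env.get_obs(); print(o["tool_pos"],o["grip_width"],o["qpos"].round(1))
c=cam("wrist"); cv2.imwrite("pics/w12.png",c["pixels"][:,:,::-1])
E
```

```text
[ 0.45886612 -0.06848865  0.0544808 ] 0.05740985067929965 [-21.2   4.8  27.5 120.6  -2.7  55.1  97.9]
```

View pics/w12.png

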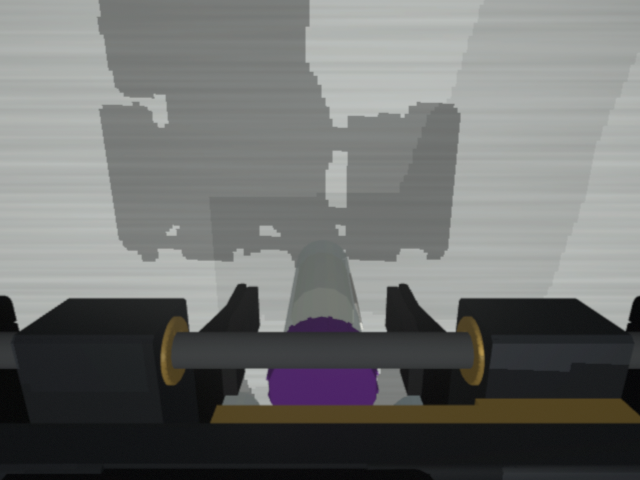

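Centred on the tube. Close and lift.

>>> send_rows(
  steps=[
    [[0,0,0],[0,0,0],0.035],
    [[0,0,0],[0,0,0],0.02],
    [[0,0,0],[0,0,0],0.02],
    [[0,0,0],[0,0,0],0.02],
    [[0,0,0],[0,0,0],0.02],
  ],
  grip_force=15,
)

```text
time_s: 23.95
tool_pos: [0.4583, -0.0686, 0.054]
tool_rot: [179.9, -0.0, 90.0]
force: [-0.3, 0.4, 2.0]
grip_width: 0.0334
```

>>> send_rows(
  steps=[
    [[0,0,0],[0,0,0],0.02],
    [[0,0,-0.003],[0,0,0],0.02],
    [[0,0,-0.01],[0,0,0],0.02],
    [[0,0,-0.03],[0,0,0],0.02],
    [[0,0,-0.055],[0,0,0],0.02],
  ],
)

```text
time_s: 24.37
tool_pos: [0.4562, -0.0687, 0.108]
tool_rot: [-179.8, 0.0, 90.0]
force: [0.1, 0.8, 0.0]
grip_width: 0.0329
```

>>> send_rows(
  steps=[
    [[0,0,-0.02],[0,0,0],0.02],
    [[-0.01,0,-0.04],[0,0,0],0.02],
    [[-0.03,0,-0.05],[0,0,0],0.02],
    [[-0.06,0.002,-0.05],[0,0,0],0.02],
    [[-0.09,0.005,-0.05],[0,0,0],0.02],
  ],
)

```text
time_s: 24.78
tool_pos: [0.4635, -0.1591, 0.16]
tool_rot: [179.9, -0.0, 90.1]
force: [0.7, 0.1, -1.1]
grip_width: 0.0327
```

```bash
python3 - <<'E'
from h import *
o=env.get_obs(); print(o["tool_pos"],o["grip_width"],o["qpos"].round(1))
c=cam("side"); cv2.imwrite("pics/s13.png",c["pixels"][80:360,260:600,::-1].repeat(2,0).repeat(2,1))
E
```

```text
[ 0.46348824 -0.15907669  0.16004044] 0.03274420952566805 [-16.8   0.4  33.1 111.2  -0.3  68.3 106.6]
```

View pics/s13.png

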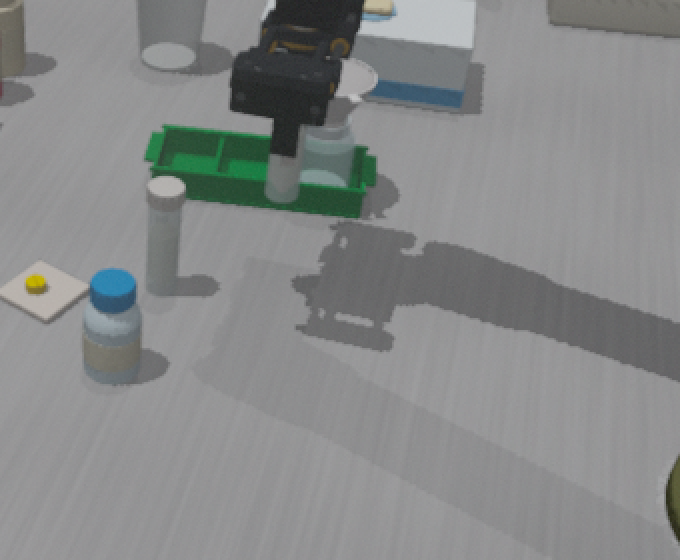

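>>> send_rows(
  steps=[
    [[-0.016,0.016,0],[0,0,0],0.02],
    [[-0.04,0.036,0],[0,0,0],0.02],
    [[-0.064,0.058,0],[0,0,0],0.02],
    [[-0.088,0.08,0],[0,0,0],0.02],
    [[-0.112,0.1,0],[0,0,0],0.02],
  ],
)

```text
time_s: 25.25
tool_pos: [0.5642, -0.271, 0.1586]
tool_rot: [-180.0, -0.0, 90.1]
force: [-0.2, -0.7, 0.5]
grip_width: 0.0329
```

>>> send_rows(
  steps=[
    [[-0.02,0.012,0],[0,0,0],0.02],
    [[-0.035,0.02,0],[0,0,0],0.02],
    [[-0.043,0.023,0.01],[0,0,0],0.02],
    [[-0.043,0.023,0.02],[0,0,0],0.02],
    [[-0.043,0.023,0.02],[0,0,0],0.02],
  ],
)

```text
time_s: 25.67
tool_pos: [0.5839, -0.3121, 0.1352]
tool_rot: [-179.7, -0.2, 90.0]
force: [-0.4, 0.9, -1.2]
grip_width: 0.0328
```

```bash
python3 - <<'E'
from h import *
o=env.get_obs(); print(o["tool_pos"],o["tool_rot"],o["grip_width"],o["qpos"].round(1))
c=cam("side"); cv2.imwrite("pics/s14.png",c["pixels"][80:360,260:600,::-1].repeat(2,0).repeat(2,1))
c=cam("wrist"); cv2.imwrite("pics/w14.png",c["pixels"][:,:,::-1])
E
```

```text
[ 0.58389826 -0.31214031  0.13516194] [-1.79703622e+02 -1.61525479e-01  8.99736057e+01] 0.032757667452010364 [ -1.6  26.1  36.5  88.4 -16.1  71.2 127.4]
```

View pics/s14.png

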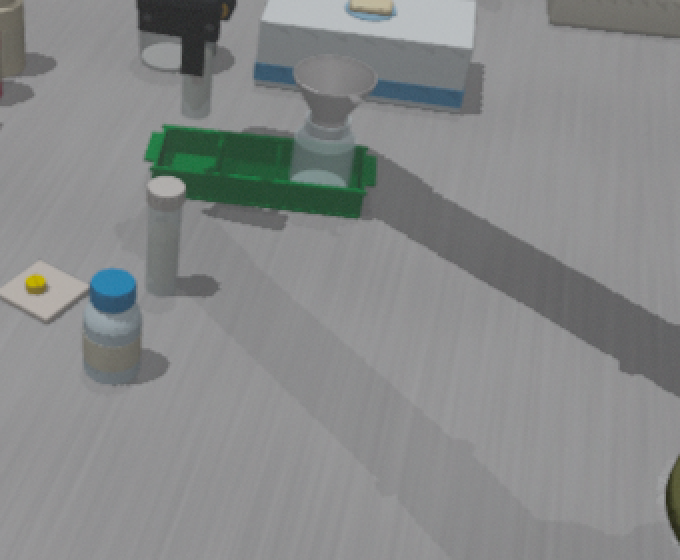

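View pics/w14.png

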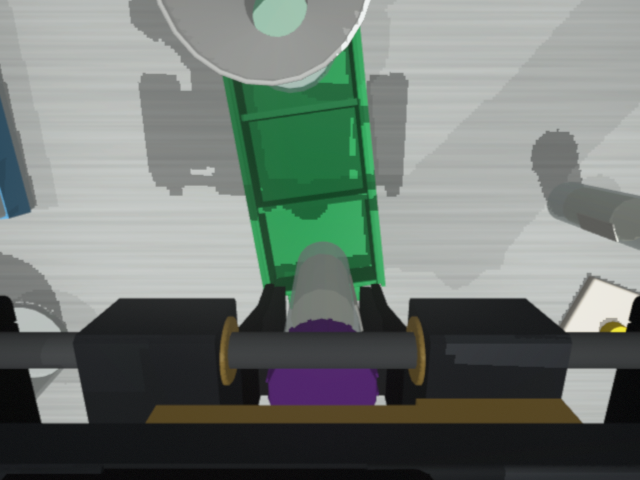

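>>> send_rows(
  steps=[
    [[0,0.001,0.015],[0,0,0],0.02],
    [[0,0.001,0.03],[0,0,0],0.02],
    [[0,0.001,0.044],[0,0,0],0.02],
    [[0,0.001,0.056],[0,0,0],0.02],
    [[0,0.001,0.064],[0,0,0],0.02],
  ],
)

```text
time_s: 26.18
tool_pos: [0.5865, -0.3123, 0.0731]
tool_rot: [-179.9, -0.1, 90.1]
force: [-0.6, 0.2, -0.8]
grip_width: 0.0327
```

>>> send_rows(
  steps=[
    [[0,0,0.004],[0,0,0],0.02],
    [[0,0,0.008],[0,0,0],0.02],
    [[0,0,0.01],[0,0,0],0.02],
    [[0,0,0.01],[0,0,0],0.02],
    [[0,0,0.01],[0,0,0],0.02],
  ],
)

```text
time_s: 26.6
tool_pos: [0.5873, -0.3139, 0.065]
tool_rot: [180.0, 0.0, 90.0]
force: [-0.5, -0.7, -0.6]
grip_width: 0.033
```

>>> send_rows(
  steps=[
    [[0,0,0.002],[0,0,0],0.02],
    [[0,0,0.004],[0,0,0],0.02],
    [[0,0,0.005],[0,0,0],0.02],
    [[0,0,0.005],[0,0,0],0.02],
    [[0,0,0.005],[0,0,0],0.02],
  ],
)

```text
time_s: 27.02
tool_pos: [0.587, -0.3136, 0.0595]
tool_rot: [-180.0, -0.0, 90.0]
force: [-0.7, 0.5, 0.3]
grip_width: 0.0326
```

>>> send_rows(
  steps=[
    [[0,0,0.0005],[0,0,0],0.02],
    [[0,0,0.001],[0,0,0],0.02],
    [[0,0,0.001],[0,0,0],0.02],
    [[0,0,0.001],[0,0,0],0.02],
    [[0,0,0.001],[0,0,0],0.02],
  ],
)

```text
time_s: 27.43
tool_pos: [0.587, -0.3136, 0.0586]
tool_rot: [180.0, -0.0, 90.0]
force: [0.6, 0.7, 0.3]
grip_width: 0.0333
```

>>> send_rows(
  steps=[
    [[0,0,0.0005],[0,0,0],0.02],
    [[0,0,0.001],[0,0,0],0.02],
    [[0,0,0.001],[0,0,0],0.02],
    [[0,0,0.001],[0,0,0],0.02],
    [[0,0,0.001],[0,0,0],0.02],
  ],
)

```text
time_s: 27.85
tool_pos: [0.5873, -0.3137, 0.058]
tool_rot: [180.0, 0.0, 90.0]
force: [-1.0, 0.3, 3.1]
grip_width: 0.033
```

>>> send_rows(
  steps=[
    [[0,0,0],[0,0,0],0.037],
    [[0,0,0],[0,0,0],0.042],
    [[0,0,0],[0,0,0],0.05],
    [[0,0,0],[0,0,0],0.06],
    [[0,0,0],[0,0,0],0.07],
  ],
)

```text
time_s: 28.27
tool_pos: [0.5868, -0.3135, 0.0572]
tool_rot: [-180.0, -0.0, 90.0]
force: [-0.2, 0.8, -0.7]
grip_width: 0.0545
```

>>> send_rows(
  steps=[
    [[0,0,-0.005],[0,0,0],0.07],
    [[0,0,-0.03],[0,0,0],0.075],
    [[0,0,-0.06],[0,0,0],0.087],
    [[0,0,-0.1],[0,0,0],0.087],
    [[0,0,-0.13],[0,0,0],0.087],
  ],
)

```text
time_s: 28.68
tool_pos: [0.5872, -0.3141, 0.1906]
tool_rot: [179.9, 0.1, 90.0]
force: [0.4, -0.3, 0.3]
grip_width: 0.0835
```

>>> send_rows(
  steps=[
    [[0.036,0.012,0],[0,0,0],0.087],
    [[0.072,0.024,0],[0,0,0],0.087],
    [[0.108,0.036,0],[0,0,0],0.087],
    [[0.144,0.048,0],[0,0,0],0.087],
    [[0.18,0.06,0],[0,0,0],0.087],
  ],
)

```text
time_s: 29.1
tool_pos: [0.6473, -0.1319, 0.1882]
tool_rot: [180.0, -0.0, 90.0]
force: [0.3, 0.2, -0.1]
grip_width: 0.0868
```

>>> send_rows(
  steps=[
    [[0.03,0.01,0],[0,0,0],0.087],
    [[0.05,0.018,0],[0,0,0],0.087],
    [[0.06,0.02,0],[0,0,0],0.087],
    [[0.06,0.02,0],[0,0,0],0.087],
    [[0.06,0.02,0],[0,0,0],0.087],
  ],
)

```text
time_s: 29.52
tool_pos: [0.6665, -0.0749, 0.1877]
tool_rot: [-180.0, 0.1, 90.0]
force: [0.6, -0.4, -0.1]
grip_width: 0.0872
```

```bash
python3 - <<'E'
from h import *
o=env.get_obs(); print(o["tool_pos"],o["tool_rot"],o["grip_width"],o["qpos"].round(1))
c=cam("side"); cv2.imwrite("pics/s15.png",c["pixels"][80:360,260:600,::-1].repeat(2,0).repeat(2,1))
c=cam("wrist"); cv2.imwrite("pics/w15.png",c["pixels"][:,:,::-1])
b=blob(c,(22,120,80),(35,255,255),(250,150,400,290)); print(b[0],b[1],onz(c,*b[0],.016), proj(c,(.667,-.0736,.018)))
E
```

```text
[ 0.66649371 -0.07490337  0.18767664] [-1.79978796e+02  7.38866323e-02  8.99832938e+01] 0.0871938340979988 [-20.3  24.   32.9  83.7 -13.1  76.2 103.4]
(325.91228070175436, 221.27121858700804) (316, 210, 21, 23) [ 0.66641254 -0.0729313   0.016     ] (np.float64(325.1562377694842), np.float64(222.4568298807151))
```

View pics/s15.png

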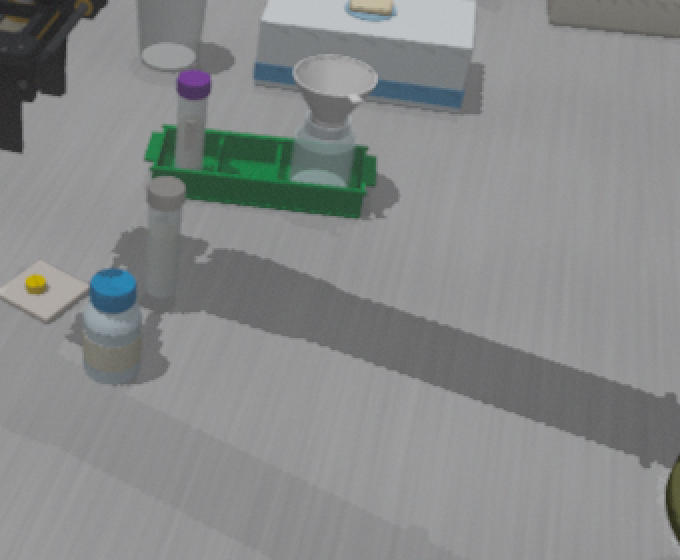

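View pics/w15.png

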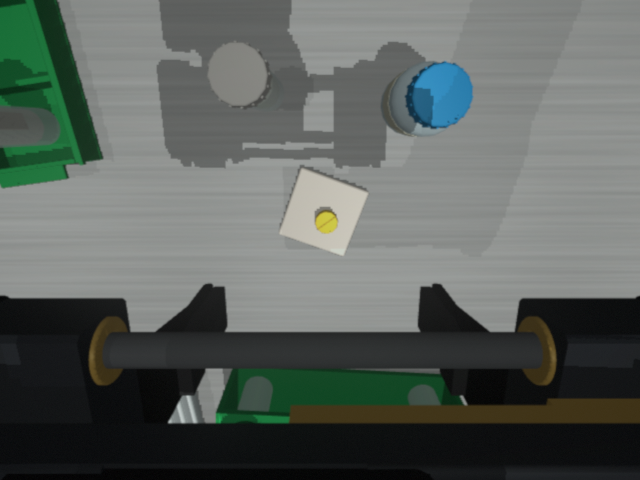

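>>> send_rows(
  steps=[
    [[0.001,0,0.03],[0,0,0],0.087],
    [[0.001,0,0.06],[0,0,0],0.08],
    [[0.001,0,0.09],[0,0,0],0.07],
    [[0.001,0,0.115],[0,0,0],0.06],
    [[0.001,0,0.135],[0,0,0],0.05],
  ],
)

```text
time_s: 30.03
tool_pos: [0.6652, -0.0755, 0.0505]
tool_rot: [-179.9, 0.1, 89.8]
force: [0.5, 0.5, -0.7]
grip_width: 0.068
```

>>> send_rows(
  steps=[
    [[0,0,0.01],[0,0,0],0.05],
    [[0,0,0.02],[0,0,0],0.05],
    [[0,0,0.028],[0,0,0],0.045],
    [[0,0,0.028],[0,0,0],0.045],
    [[0,0,0.028],[0,0,0],0.045],
  ],
)

```text
time_s: 30.45
tool_pos: [0.6673, -0.0731, 0.0252]
tool_rot: [179.9, 0.0, 90.0]
force: [-0.6, 0.2, 0.3]
grip_width: 0.0458
```

```bash
python3 - <<'E'
from h import *
o=env.get_obs(); print(o["tool_pos"],o["tool_rot"],o["grip_width"],o["force"])
c=cam("side"); cv2.imwrite("pics/s16.png",cv2.resize(c["pixels"][140:290,190:390,::-1],None,fx=4,fy=4))
c=cam("wrist"); cv2.imwrite("pics/w16.png",c["pixels"][:,:,::-1])
E
```

```text
[ 0.66734356 -0.07306372  0.02522314] [1.79948882e+02 6.68101470e-03 8.99860960e+01] 0.04584488307505136 [-0.56597197  0.2068389   0.34168815]
```

View pics/s16.png

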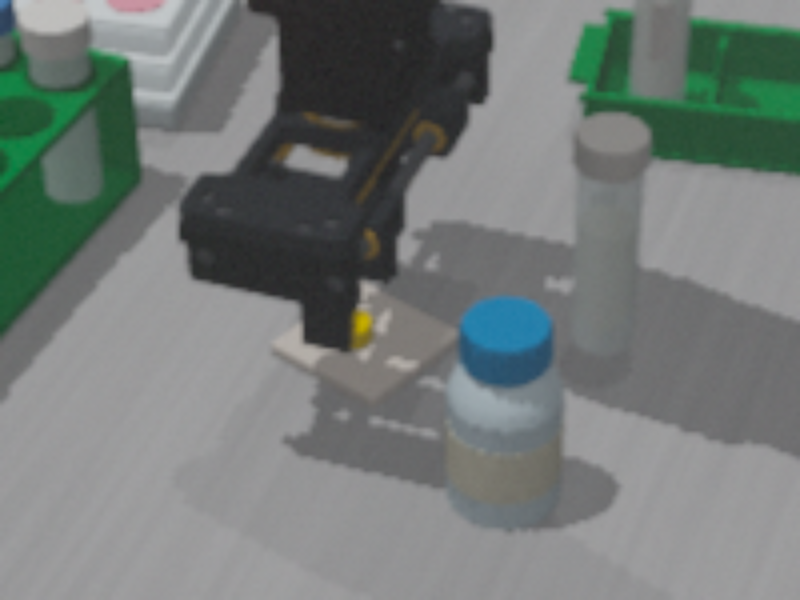

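View pics/w16.png

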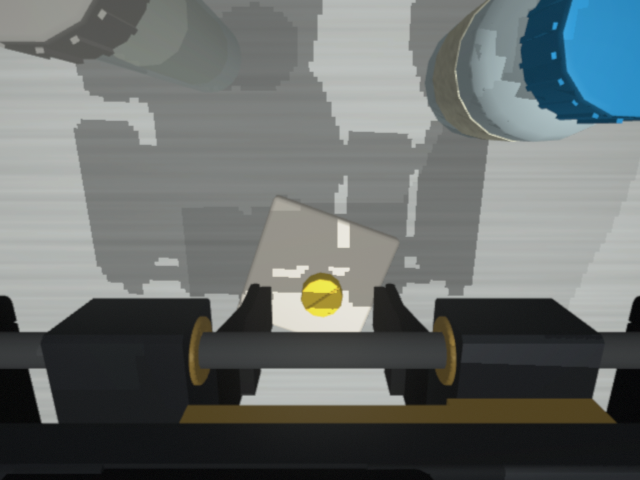

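>>> send_rows(
  steps=[
    [[0,0,0.004],[0,0,0],0.04],
    [[0,0,0.008],[0,0,0],0.04],
    [[0,0,0.011],[0,0,0],0.04],
    [[0,0,0.013],[0,0,0],0.04],
    [[0,0,0.013],[0,0,0],0.04],
  ],
  grip_force=10,
)

```text
time_s: 30.97
tool_pos: [0.6664, -0.0724, 0.0108]
tool_rot: [-179.9, -0.0, 90.0]
force: [-0.8, 0.0, 0.2]
grip_width: 0.0404
```

```bash
python3 - <<'E'
from h import *
o=env.get_obs(); print(o["tool_pos"],o["grip_width"],o["force"])
c=cam("wrist"); cv2.imwrite("pics/w17.png",c["pixels"][:,:,::-1])
b=blob(c,(22,120,80),(35,255,255),(250,250,400,400)); print(b[0],b[1],onz(c,*b[0],.018))
E
```

```text
[ 0.66644821 -0.07242301  0.01080984] 0.04040841742459199 [-0.80694139  0.01363904  0.23048682]
(320.22061965811963, 310.48878205128204) (298, 287, 45, 46) [ 0.66446609 -0.07273378  0.018     ]
```

View pics/w17.png

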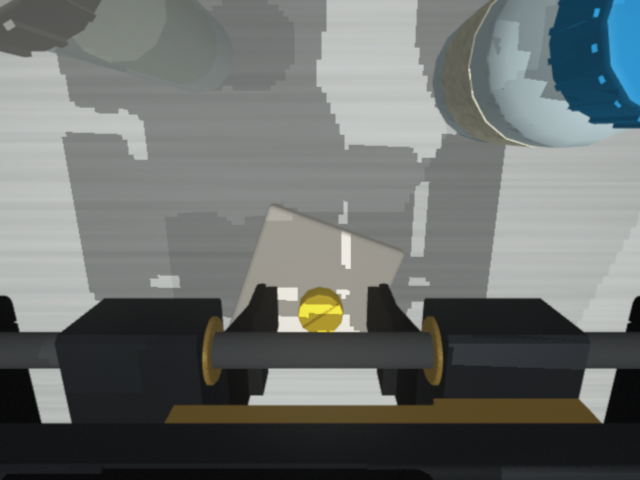

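>>> send_rows(
  steps=[
    [[0,-0.001,0],[0,0,0],0.03],
    [[0,-0.001,0],[0,0,0],0.025],
    [[0,-0.001,0],[0,0,0],0.01],
    [[0,-0.001,0],[0,0,0],0.01],
    [[0,-0.001,0],[0,0,0],0.01],
  ],
  grip_force=12,
)

```text
time_s: 31.43
tool_pos: [0.666, -0.0726, 0.0117]
tool_rot: [180.0, -0.0, 90.0]
force: [-0.4, -0.4, 0.2]
grip_width: 0.0191
```

>>> send_rows(
  steps=[
    [[0,0,0],[0,0,0],0.01],
    [[0,0,0],[0,0,0],0.01],
    [[0,0,-0.003],[0,0,0],0.01],
    [[0,0,-0.012],[0,0,0],0.01],
    [[0,0,-0.03],[0,0,0],0.01],
  ],
)

```text
time_s: 31.85
tool_pos: [0.6642, -0.0723, 0.0402]
tool_rot: [-179.8, -0.0, 90.0]
force: [-0.8, -0.6, -0.3]
grip_width: 0.0194
```

>>> send_rows(
  steps=[
    [[0,0,-0.03],[0,0,0],0.01],
    [[0,0,-0.06],[0,0,0],0.01],
    [[0,0,-0.09],[0,0,0],0.01],
    [[0,0,-0.12],[0,0,0],0.01],
    [[0,0,-0.15],[0,0,0],0.01],
  ],
)

```text
time_s: 32.27
tool_pos: [0.6658, -0.0728, 0.194]
tool_rot: [179.9, -0.0, 90.0]
force: [0.3, 0.3, -0.0]
grip_width: 0.0192
```

```bash
python3 - <<'E'
from h import *
o=env.get_obs(); print(o["tool_pos"],o["grip_width"],o["force"])
c=cam("wrist"); cv2.imwrite("pics/w18.png",c["pixels"][:,:,::-1])
E
```

```text
[ 0.66581224 -0.07278035  0.1940465 ] 0.019160400713246414 [ 0.27875532  0.28015791 -0.01812632]
```

View pics/w18.png

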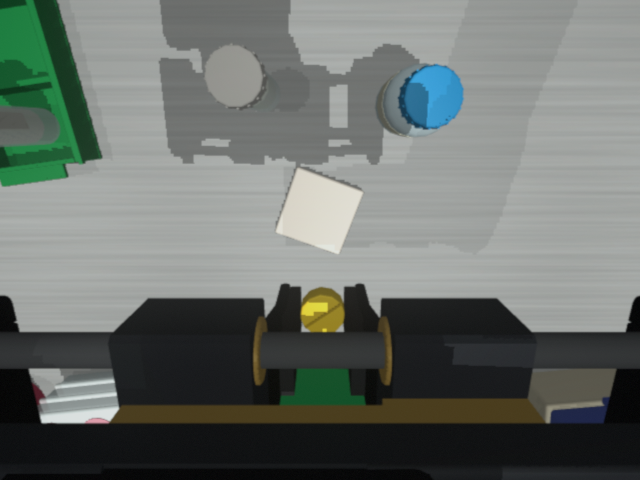

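>>> send_rows(
  steps=[
    [[-0.02,-0.016,0],[0,0,0.07],0.01],
    [[-0.047,-0.038,0],[0,0,0.14],0.01],
    [[-0.075,-0.06,0],[0,0,0.21],0.01],
    [[-0.103,-0.083,0],[0,0,0.28],0.01],
    [[-0.13,-0.106,0],[0,0,0.35],0.01],
  ],
)

```text
time_s: 32.73
tool_pos: [0.5588, -0.2041, 0.1922]
tool_rot: [179.9, -0.0, 69.7]
force: [1.3, -0.9, -0.0]
grip_width: 0.0193
```

>>> send_rows(
  steps=[
    [[-0.034,-0.012,0],[0,0,0],0.01],
    [[-0.068,-0.025,0],[0,0,0],0.01],
    [[-0.102,-0.037,0],[0,0,0],0.01],
    [[-0.132,-0.048,0],[0,0,0],0.01],
    [[-0.158,-0.057,0],[0,0,0],0.01],
  ],
)

```text
time_s: 33.15
tool_pos: [0.4501, -0.3337, 0.1924]
tool_rot: [179.9, -0.0, 69.8]
force: [-0.5, -0.5, -0.3]
grip_width: 0.0189
```

>>> send_rows(
  steps=[
    [[0,0,0.01],[0,0,0],0.01],
    [[0,0,0.02],[0,0,0],0.01],
    [[0,0,0.03],[0,0,0],0.01],
    [[0,0,0.03],[0,0,0],0.01],
    [[0,0,0.03],[0,0,0],0.01],
  ],
)

```text
time_s: 33.57
tool_pos: [0.4528, -0.3299, 0.1606]
tool_rot: [-179.9, -0.0, 70.1]
force: [1.4, -0.1, -0.8]
grip_width: 0.0191
```

```bash
python3 - <<'E'
from h import *
o=env.get_obs(); print(o["tool_pos"],o["tool_rot"],o["grip_width"],o["force"],o["qpos"].round(1))
c=cam("wrist"); cv2.imwrite("pics/w19.png",c["pixels"][:,:,::-1])
c=cam("side"); cv2.imwrite("pics/s19.png",cv2.resize(c["pixels"][60:210,320:520,::-1],None,fx=4,fy=4))
c=cam("top"); cv2.imwrite("pics/t19.png",c["pixels"][:,:,::-1])
E
```

```text
[ 0.45275664 -0.32987906  0.16055113] [-1.79886707e+02 -1.86782455e-02  7.01009472e+01] 0.019055712438376 [ 1.37263226 -0.08782886 -0.7783533 ] [ -6.9  12.1  45.7 102.1  -9.2  69.7 111.5]
```

View pics/w19.png

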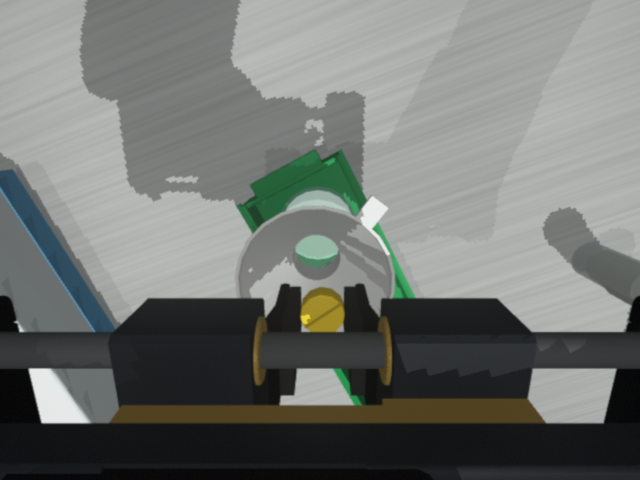

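View pics/s19.png

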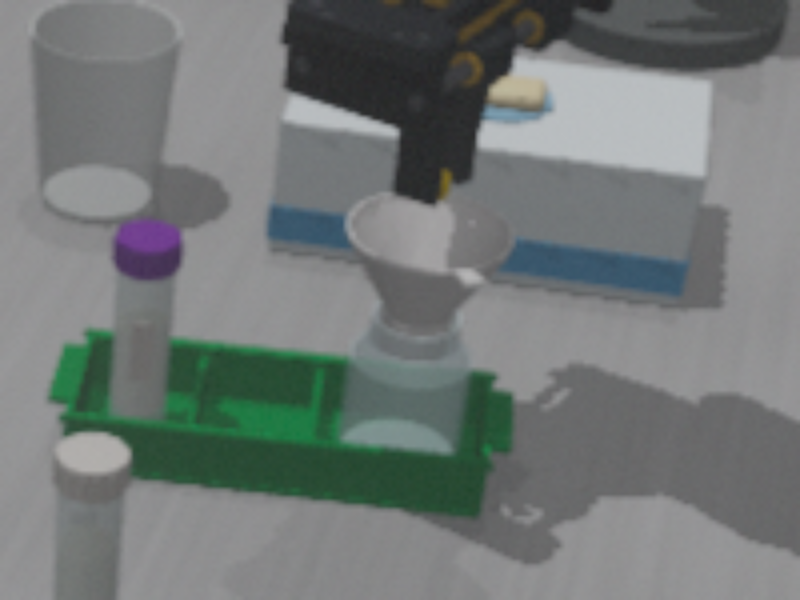

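>>> send_rows(
  steps=[
    [[-0.002,0,0.005],[0,0,0],0.01],
    [[-0.002,0,0.011],[0,0,0],0.01],
    [[-0.002,0,0.016],[0,0,0],0.01],
    [[-0.002,0,0.019],[0,0,0],0.01],
    [[-0.002,0,0.019],[0,0,0],0.01],
  ],
)

```text
time_s: 34.13
tool_pos: [0.451, -0.333, 0.1414]
tool_rot: [-179.9, -0.0, 69.9]
force: [-0.5, -0.2, 0.0]
grip_width: 0.0191
```

>>> send_rows(
  steps=[
    [[0,0,0],[0,0,0],0.01],
    [[0,0,0],[0,0,0],0.035],
    [[0,0,0],[0,0,0],0.035],
    [[0,0,0],[0,0,0],0.035],
    [[0,0,0],[0,0,0],0.035],
  ],
)

```text
time_s: 34.55
tool_pos: [0.4517, -0.3335, 0.1428]
tool_rot: [180.0, -0.0, 70.0]
force: [0.9, -0.0, 0.2]
grip_width: 0.0326
```

>>> send_rows(
  steps=[
    [[0,0,0],[0,0,0],0.035],
    [[0,0,-0.01],[0,0,0],0.035],
    [[0,0,-0.03],[0,0,0],0.035],
    [[0,0,-0.06],[0,0,0],0.035],
    [[0,0,-0.09],[0,0,0],0.035],
  ],
)

```text
time_s: 34.97
tool_pos: [0.451, -0.3332, 0.2338]
tool_rot: [-179.9, 0.0, 69.9]
force: [0.7, -1.3, 0.1]
grip_width: 0.0352
```

```bash
python3 - <<'E'
from h import *
o=env.get_obs(); print(o["tool_pos"],o["tool_rot"],o["grip_width"],o["force"],o["qpos"].round(1))
c=cam("wrist"); cv2.imwrite("pics/w20.png",c["pixels"][:,:,::-1])
c=cam("side"); cv2.imwrite("pics/s20.png",cv2.resize(c["pixels"][60:210,320:520,::-1],None,fx=4,fy=4))
E
```

```text
[ 0.45099827 -0.33321973  0.23379262] [-1.79933024e+02  1.80411000e-03  6.99368495e+01] 0.03515561274428716 [ 0.65195246 -1.31960753  0.14353146] [ -8.    8.7  46.5  96.5  -6.4  77.6 109.5]
```

View pics/w20.png

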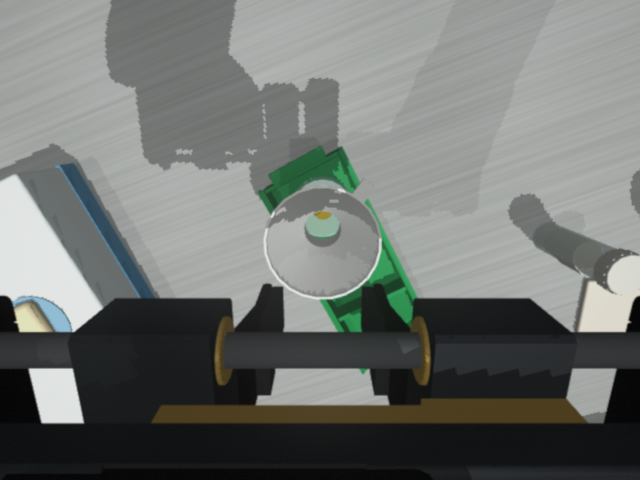

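View pics/s20.png

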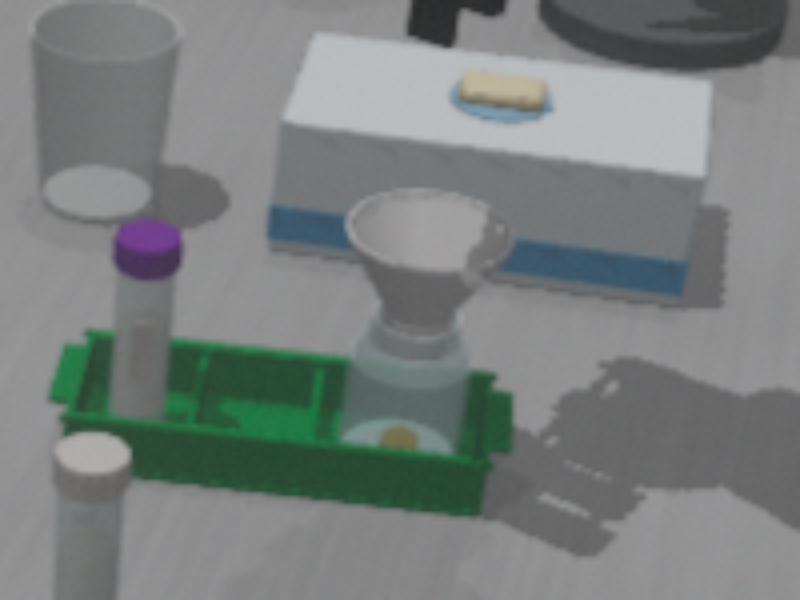

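>>> send_rows(
  steps=[
    [[0.03,0,0],[0,0,0],0.035],
    [[0.06,0,0],[0,0,0],0.035],
    [[0.08,0,-0.02],[0,0,0],0.035],
    [[0.08,0,-0.03],[0,0,0],0.035],
    [[0.08,0,-0.03],[0,0,0],0.035],
  ],
)

```text
time_s: 35.48
tool_pos: [0.4807, -0.2577, 0.2649]
tool_rot: [179.8, -0.0, 70.1]
force: [-0.9, -1.0, 0.1]
grip_width: 0.035
```

```bash
python3 - <<'E'
from h import *
o=env.get_obs(); print(o["time_s"],o["tool_pos"],o["force"])
t,s=cam("top"),cam("side")
cv2.imwrite("pics/tend.png",t["pixels"][:,:,::-1]); cv2.imwrite("pics/send.png",s["pixels"][:,:,::-1])
for n,lo,hi,a,b in (("clearcap",(90,120,60),(115,255,255),(300,220,345,262),(295,205,340,245)),("orange",(5,150,80),(18,255,255),(100,180,200,340),(150,300,370,480))):
    try:
        A=blob(t,lo,hi,a);B=blob(s,lo,hi,b); print(n,A[0],B[0],tri(t,A[0],s,B[0]))
    except Exception as e: print(n,e)
E
```

```text
35.4833 [ 0.48067345 -0.25765194  0.26490508] [-0.93106328 -0.9521777   0.07114283]
clearcap (322.2281402574345, 239.36440301819795) (315.9734234234234, 224.72972972972974) (array([ 0.57089321, -0.00341605,  0.08257863]), np.float64(0.0004518531934726522))
orange (117.50819672131148, 248.85956284153002) (246.0283455982556, 374.7274461706187) (array([0.5498535 , 0.33335916, 0.1103776 ]), np.float64(0.00015515062482214748))
```

View pics/tend.png

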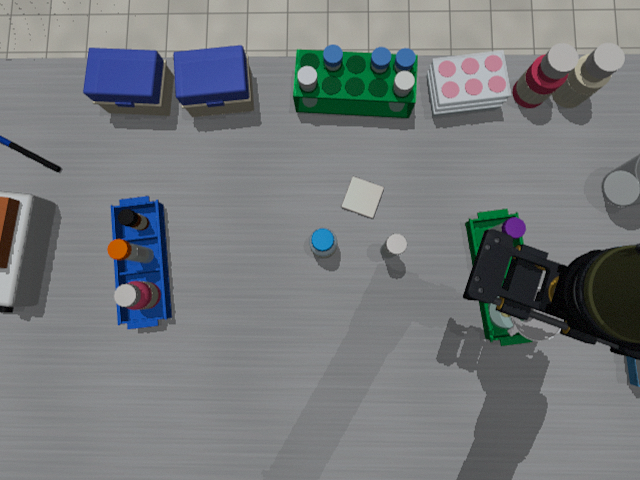

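View pics/send.png

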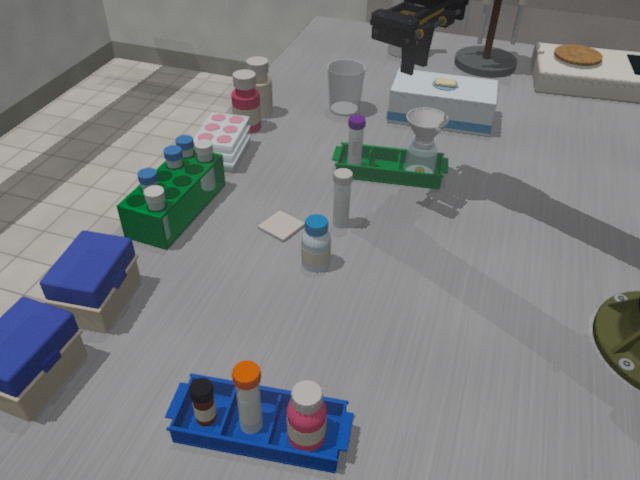

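```bash
python3 -c "
from cell import env
print(env.sign_off())"
```

```text
the job is handed in; nothing more can be done
None
```

Both kits are made up, and I handed the job in at about 35.5 s of the 120 s allowed. `sign_off` gives no verdict.

- **Green caddy:** I released the tablet just above the funnel rim, and the side view shows it lying on the jar floor. The purple-capped tube stands upright in the far small compartment.
- **Blue caddy:** the vial is in the far small compartment, the orange-capped tube in the middle one and the medium bottle in the large one. Each was lowered until the wrist force showed contact, then released. The last pictures show all three upright.
- **Left alone:** the clear bottle measures the same as at the start, to within 0.1 mm. The white-capped tube stands upright at the same pixel position as before; I did not re-measure it.

**Last checks:**
- The orange tube measured about 1.5 mm from the centre of its compartment. I judged the final positions of the vial, medium bottle and purple tube from the release poses and the pictures only.
- The arm ended clear above the bench and touching nothing.

**Disagreements:**
- The gripper read 33 mm on both tubes instead of the 30 mm body, so it probably held them by the cap's lower edge. They still carried and released upright.
- Heights from the two views came out up to 10 mm low in places, worst at the green caddy's far rim and the tablet. I used the stated heights for ray-casting there, and let contact force set the final heights for the pieces I stood down.

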